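Take the red-capped tube out of the locked block warmer

TASK

Unlock the tube warmer by turning its red key a quarter turn clockwise, swing the clear cover fully aside and leave it open. Then draw the red-capped test tube straight up out of its deep well and stand it in the empty glass beaker, lowering it until its foot is at the bottom before letting go (it may lean on the beaker's rim). Leave the blue-capped tube in its well, keep the beaker upright, and do not disturb the dropper bottle or the rubber bulb.

Things in the scene. Friction and masses are not known exactly. Their poses are not given: they have to be found in the camera images.
- warmer: White box-shaped tube warmer, fixed, 106 (x) x 120 (y) mm, rim 140 mm high, in varying place and yaw. Origin at the centre of its underside on the bench; x points to its back (away from its front panel), y to its left, z up. Two wells, 20 mm wide and 75 mm deep (bottom at z = 8 mm), at x = 0, y = -23 and +23 mm, hold one tube each. A lock bracket stands out 43 mm on its right end (-y).
- key (a joint): Angle of the key and the steel cam under it, rad: 0 locked (red bow along the warmer's y axis), 1.57 fully unlocked (bow along its x axis). Grows clockwise seen from above; starts between 0 and 0.15. The cam blocks the cover's steel tab until the key is beyond about 1.15. Friction (0.03 N m) keeps it where it is left.
- key_grip (a point): Middle of the key's red plastic bow, 169 mm above the bench on the key's upright axis, at x = 9, y = -90 mm in the warmer's frame. The bow is 10 mm thick, 26 mm wide, 30 mm high (153 to 183 mm above the bench). Axes turn with the key: x across the bow's thickness, y along its width. The cam and cover below reach up to 147 mm.
- cover (a joint): Angle of the clear plastic cover about its upright hinge, rad: 0 closed over the pocket, up to 1.75 open. Grows clockwise seen from above (the cover sweeps level over the warmer's front and away to its left). Stays where it is left (0.05 N m friction). At 1.5 or more it is well clear of the wells.
- cover_hinge (a point): Point on the cover's upright hinge axis at the warmer's far left corner (x = 44, y = 51 mm in the warmer's frame), in the middle of the 6 mm thick cover plate, 144 mm above the bench. Axes turn with the cover.
- cover_knob (a point): Middle of the black upright round knob on the cover, 16 mm in diameter, 168 mm above the bench; the knob stands from 147 (22 mm flange up to 152) to 183 mm above the bench. It lies at x = -78, y = -66 mm from the hinge in the cover's own axes (102 mm from the hinge).
- red_tube_mid (a point): Half-way point (64 mm above the foot) of the glass test tube with the red cap, in one of the two wells. The tube is 17.5 mm in diameter and 128 mm long, flat-footed, about 30 g; the cap is its top 10 mm, 18.6 mm wide. z axis along the tube, up. In the well its top is 136 mm above the bench and 53 mm of it stand out of the pocket floor.
- red_tube_foot (a point): Centre of the lower end of the red-capped tube.
- blue_tube_foot (a point): Centre of the lower end of the like tube with the blue cap, in the other well; it must stay there.
- beaker_rim (a point): Centre of the mouth of the empty glass beaker, loose on the bench to the right of the warmer, 55 x 60 mm over its lip and 68 mm high, clear opening at least 36 mm in diameter, about 110 g.
- beaker_base (a point): Centre of the underside of the same beaker, on the bench; its inner floor is 2 mm higher.
- amber_dropper: Brown dropper bottle with red teat, 36 mm in diameter, 97 mm high, loose bystander; origin at the centre of its underside.
- red_bulb: Red rubber pipette bulb lying on the bench, 47 x 84 x 48 mm, loose bystander; origin at the centre of its underside.
- red_tube: The red-capped tube as a whole; origin at the centre of its foot.
- warmer_top (a point): Centre of the warmer's open top, 140 mm above the bench. Inside the 8 mm walls is a pocket 90 (x) x 104 (y) mm, its aluminium floor 57 mm below this point (83 mm above the bench); the wells open in that floor. Fingers fit down the pocket on the front and back side (-x, +x) of a tube (36 mm from tube to wall), but not between the two tubes (28 mm apart).
There are look-alikes about, which are no part of the job. Of the things that look like the warmer, the larger one is meant.

How it is judged (in metres and radians):
On the way, in this order (a step that is already met when the one before it is completed fails the run):
1. the key is turned a quarter turn (beyond 1.25 rad) with the cover still closed (value of joint key above 1.25 rad and value of joint cover below 0.15 rad), for 0.1 s.
2. the cover is swung aside (beyond 1.4 rad), the red-capped tube still in its well (value of joint cover above 1.4 rad and height (world z) of red_tube_foot below 0.02 m), for 0.1 s.
3. the red-capped tube is clear above the warmer, upright within 0.3 rad (height (world z) of red_tube_foot above 0.145 m and angle between red_tube_foot's own z axis and vertical below 0.3 rad), for 0.1 s.
At the end, for the whole second after the job is handed in: Red-capped tube at rest in the upright beaker: foot within 22 mm of its axis and under 20 mm above the bench, leaning under 0.6 rad; cover open beyond 1.4 rad, key beyond 1.15 rad; blue-capped tube at the bottom of its well (all of step 2 and horizontal distance between red_tube_foot and beaker_base below 0.022 m and angle between red_tube_foot's own z axis and vertical below 0.6 rad and linear speed of red_tube below 0.03 m/s and angle between beaker_base's own z axis and vertical below 0.1 rad and height (world z) of beaker_base below 0.01 m and value of joint key above 1.15 rad and height (world z) of blue_tube_foot below 0.02 m and horizontal distance between blue_tube_foot and warmer below 0.03 m); the robot touches nothing.
It fails at once if the red-capped tube is let go with its foot more than 40 mm above the bench (height (world z) of red_tube_foot above 0.04 m and contact force between the fingers and red_tube below 0.05 N).
It fails at once if the tube is tipped by more than 0.3 rad with its foot still inside the warmer (angle between red_tube_foot's own z axis and vertical above 0.3 rad and height (world z) of red_tube_foot below 0.14 m and horizontal distance between red_tube_foot and warmer below 0.045 m).
It fails at once if the blue-capped tube is pulled up by more than 20 mm (height (world z) of blue_tube_foot above 0.028 m).
It fails at once if the beaker is tipped by more than 0.4 rad (angle between beaker_base's own z axis and vertical above 0.4 rad).
It fails at once if the dropper bottle is displaced by more than 30 mm or tipped, or the rubber bulb displaced by more than 40 mm (distance of amber_dropper from where it was at the start of the episode above 0.03 m or angle between amber_dropper's own z axis and vertical above 0.5 rad or distance of red_bulb from where it was at the start of the episode above 0.04 m).
It also fails if it takes over 70 s, if anything falls off the work surface, if the arm or the gripper's body presses on something with over 40 N, if the wrist force passes 120 N, or if a joint passes its speed limit or range.

ROBOT

A 7-joint arm with a two-finger parallel gripper is mounted at the origin on a cart in front of the work surface, level with it; the furniture and walls round the work are solid. World frame = base frame: x ahead of the robot, y to its left, z up, the work surface at z = 0. Lengths are in mm, angles in rad, forces in N, time in s.
With the tool pointing down it reaches from about 400 to 875 mm from the base axis. Payload 4.4 kg.
Tool frame: the origin (TCP) lies on the centre line of the jaws, within the pads' length; the fingertips stand 8 mm ahead of it and the grasp point (between the pads) lies 11 mm behind it; x points along the fingers, z is the direction in which the jaws open and shut, and the axes are right-handed (so a half turn about x gives the same grasp; the last joint's range is limited). The gripper opens to 85 mm and grips with 20 to 120 N. Pads are 22 mm wide; open, the fingers measure 114 mm over their backs; the gripper's body (76 mm by 85 mm) begins 54 mm behind the grasp point. The pads swing forward as they close: fully open they stand 13 mm farther back than shut.
Start: joints at [-1.377, 0.628, 0.038, 1.517, -0.027, 0.996, -0.02], TCP at [166.952, 628.208, 239.313] pointing down, gripper open.
Joint ranges: [-3.06, 3.06], [-0.37, 2.12], [-1.25, 1.32], [0.18, 2.47], [-1.1, 4.24], [0.23, 1.98], [-2.94, 2.94]. Speed limits (rad/s): [2.57, 2.57, 3.14, 3.14, 3.14, 3.14, 3.14].

INTERFACE

Orientations are given as [roll, pitch, yaw] about the fixed x, y, z axes, in that order (R = Rz(yaw) Ry(pitch) Rx(roll)).
In Python, from cell import ctrl, get_image, camera_params gives the robot as it stands. The module is installed in compiled form; this text tells all that it offers.
- The arm moves only by the shell command python3 -m handwheel 'ROWS'. ROWS is text: rows parted by semicolons, each of 7 numbers parted by spaces: the opening, from -1 (shut) to 1 (fully open), then the shift along the tool's x, y, z in mm, then the turn, a rotation vector about the tool's x, y, z in rad. In form: grip x y z wx wy wz; .... A call has 1 to 10 rows; each row shifts and turns the pose as measured when the row begins, along the tool's axes as they then stand; what a row does not reach is not made up. A row lasts 1/10 s, in which the tool goes at most 50 mm and 8.59 degrees, less where a joint would pass 70% of its speed; a pose out of reach is approached as far as the arm can. A call with a gripper value outside its range is refused whole. The fingers move at their own pace and stop on an object; the grip force is fixed at half the most. Time passes only in rows, so rows that do not move let the fingers close. It gives the time, the measured TCP pose, the force and the opening at its end, in the units of the state.
- ctrl.read_state(): the state, without advancing time (a new reading comes with each control period).
- get_image(name): name is "scene" or "top"; returns the picture (400x640x3 uint8, blue, green, red); there is no depth.
- camera_params(name): a dict with "fx", "fy", "cx", "cy" (pixels), "eye" and "orientation" of the camera in the world. Camera axes: x right, y up, looking along -z (the intrinsics and any distortion apply to the point x, -y, -z); pixel columns grow to the right and rows downward; lengths in mm; the calibration is good to about 2 mm. A picture is of the moment at which its call begins. camera_params takes no time and is no camera call.
- ctrl.finish_job(): hands the job in, once; it reports no verdict.
The state is a dict: "clock": time; "qpos": joint angles; "qd": joint speeds; "tau": joint torques, N m; "eef_pos": TCP position; "tool_rot": TCP orientation; "force": force on the tool from outside, world axes, zero at the start; "torque": the same for the moment, N m; "width": finger opening in mm.
Only numpy, scipy, OpenCV 4.12 (cv2) and the standard library are available. Lean on these libraries where they do the work, as an engineer would, in place of code of your own. Each camera call takes 0.05 s, during which the arm holds its last target.

## Working session

There is one attempt and no reset: what is moved stays moved. The work goes in short steps, Python scripts to look and compute and a shell command to move; the robot and the scene stay as the last step left them, time stands still between calls to the robot, and variables do not carry over. Pictures are saved under pics/ and viewed, and the job is handed in when it is done.

```bash
mkdir -p pics
python3 - <<'E'
from cell import ctrl,get_image,camera_params
import cv2
print(ctrl.read_state())
for n in("scene","top"):
    print(n,camera_params(n)); cv2.imwrite(f"pics/{n}0.png",get_image(n))
E
```

```text
{'clock': 0.0, 'qpos': array([-1.37677437,  0.62932196,  0.03845451,  1.51836464, -0.02701932,
        0.99630451, -0.01995775]), 'qd': array([-0.00113409, -0.001881  ,  0.00079487,  0.00047788, -0.00318933,
        0.0007029 ,  0.00139614]), 'tau': array([ 6.12097265e-04, -5.63391709e+01,  1.22639135e+00, -1.93451875e+01,
        1.09501672e-02,  1.02291009e-02, -1.83071188e-05]), 'eef_pos': array([166.8076854 , 627.60269321, 238.40604279]), 'tool_rot': array([-3.13378848,  1.5689161 , -1.82279246]), 'force': array([0.4171693 , 0.94424161, 0.0547217 ]), 'torque': array([-1.99411142e-02, -3.70723430e-02,  5.78197507e-05]), 'width': 85.61851932258534}
scene {'fx': 367.3627360571554, 'fy': 367.3627360571554, 'cx': 320.2008822273028, 'cy': 195.45710116988505, 'eye': array([-195.89849705, -565.82969389,  845.07098397]), 'orientation': array([ 0.91542117,  0.01997246, -0.90083809])}
top {'fx': 483.29865389537986, 'fy': 483.29865389537986, 'cx': 322.43432535871636, 'cy': 208.0194729482157, 'eye': array([  26.39375552,  -61.54081152, 1888.27815167]), 'orientation': array([ 0.27618403,  0.00150053, -1.42704721])}
```

View pics/scene0.png

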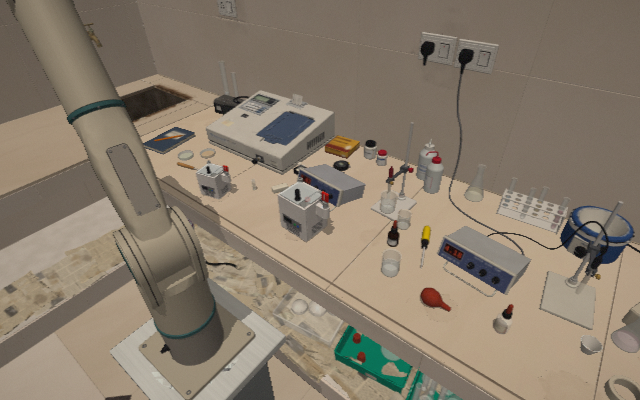

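View pics/top0.png

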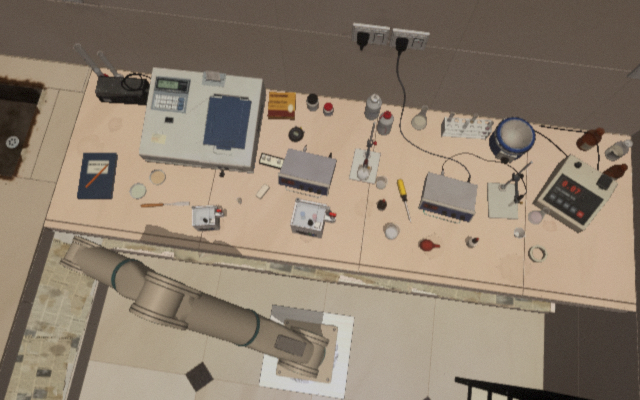

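```bash
cat > h.py <<'E'
import numpy as np,cv2
from scipy.spatial.transform import Rotation as R
from cell import ctrl,get_image,camera_params
def cam(n):
    p=camera_params(n); return p,R.from_euler('xyz',p['orientation']).as_matrix()
def proj(n,P):
    p,M=cam(n); c=(np.atleast_2d(P)-p['eye'])@M
    return np.c_[p['cx']+p['fx']*c[:,0]/-c[:,2], p['cy']-p['fy']*c[:,1]/-c[:,2]]
def ray(n,uv,z):
    p,M=cam(n); u,v=uv
    d=M@np.array([(u-p['cx'])/p['fx'],-(v-p['cy'])/p['fy'],-1.]); return p['eye']+d*(z-p['eye'][2])/d[2]
def crop(n,u0,v0,w,h,s,f,img=None):
    im=get_image(n) if img is None else img
    c=cv2.resize(im[v0:v0+h,u0:u0+w],None,fx=s,fy=s,interpolation=cv2.INTER_CUBIC)
    for k in range(0,w,10):
        cv2.putText(c,str(u0+k),(k*s,8),0,.3,(0,255,255),1) if k%20==0 else 0; cv2.line(c,(k*s,10),(k*s,14),(0,255,255),1)
    for k in range(0,h,10):
        cv2.putText(c,str(v0+k),(0,k*s+4),0,.3,(0,255,255),1)
    cv2.imwrite(f,c)
E
python3 - <<'E'
from h import *
s=cv2.imread('pics/scene0.png');t=cv2.imread('pics/top0.png')
crop('scene',265,170,80,75,9,'pics/s1.png',s)
crop('scene',370,200,100,115,5,'pics/s2.png',s)
crop('top',280,190,70,60,10,'pics/t1.png',t)
crop('top',365,170,120,90,6,'pics/t2.png',t)
E
```

```text
(no output)
```

View pics/s1.png

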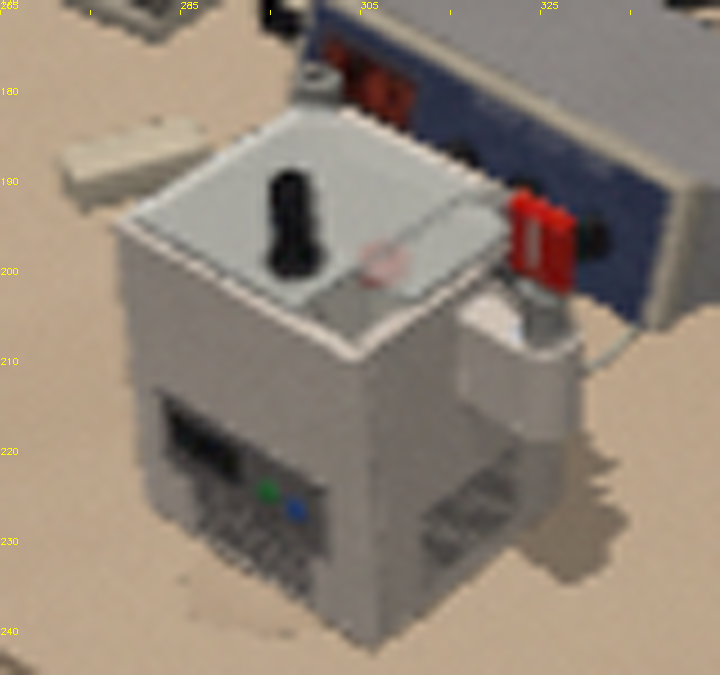

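View pics/t1.png

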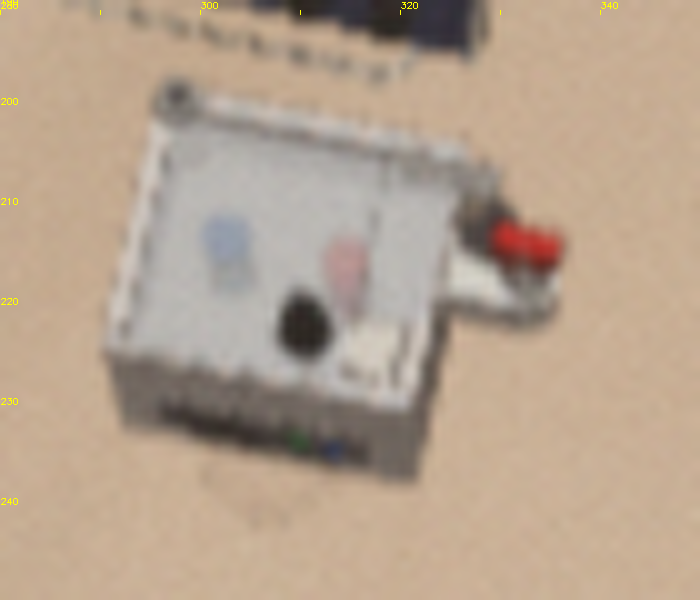

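View pics/s2.png

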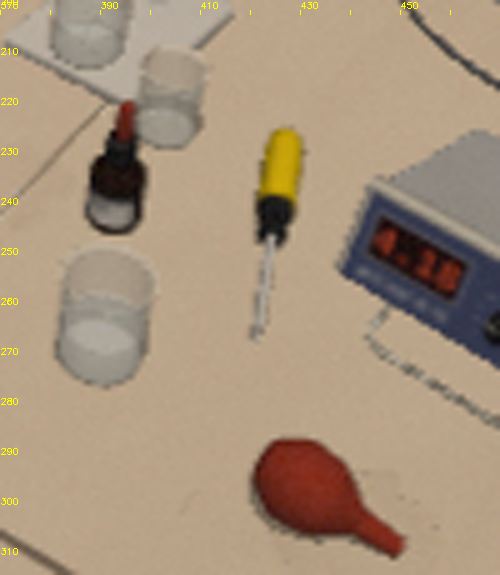

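View pics/t2.png

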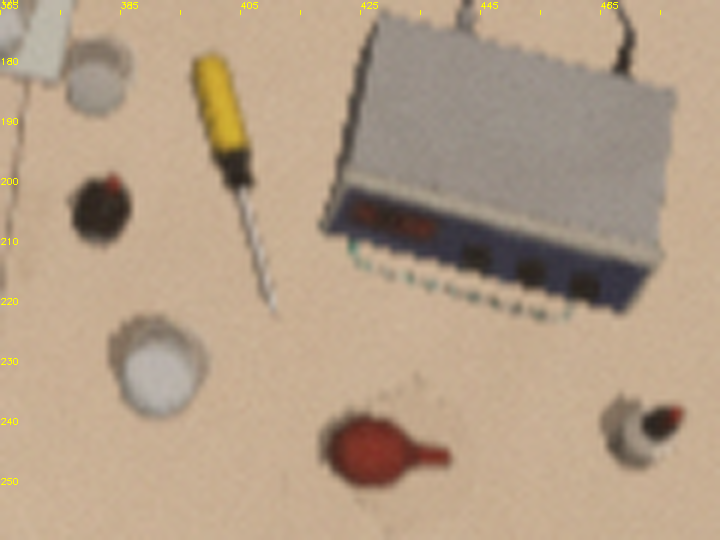

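```bash
cat > fit.py <<'E'
from h import *
from scipy.optimize import least_squares
kn=np.array([44-78,51-66,180.])
obs=[('scene',(-53,-60,140),(304,209.3)),('scene',(-53,60,140),(277.6,194.2)),('scene',(-53,-60,0),(305.8,241.9)),
('scene',(9,-90,168),(324.7,196.2)),('scene',kn,(296.7,190)),
('top',(9,-90,180),(332.2,214)),('top',(-53,60,140),(290.5,224.7)),('top',(-53,-60,140),(321,230.3)),('top',(-53,60,0),(292,232.5)),('top',(-53,-60,0),(321.3,237.5)),
('top',kn,(310,222)),('top',(0,-23,136),(314.2,215.3)),('top',(0,23,136),(302,213.3))]
def W(p,q):
    c,s=np.cos(p[2]),np.sin(p[2]); q=np.asarray(q,float); return np.array([p[0]+c*q[0]-s*q[1],p[1]+s*q[0]+c*q[1],q[2]])
def f(p): return np.concatenate([proj(n,W(p,q))[0]-np.array(o)-np.array(p[3:5] if n=='top' else p[5:7]) for n,q,o in obs]+[0.5*np.array(p[3:7])])
r=least_squares(f,[500,0,0,0,0,0,0],loss='soft_l1')
p=r.x
if __name__=='__main__':
    print(p); print(f(p)[:-4].reshape(-1,2).round(1))
    for n,q in dict(key=(9,-90,169),hinge=(44,51,144),knob=kn,red=(0,-23,136),blue=(0,23,136)).items(): print(n,W(p,q).round(1))
    for n,uvs in dict(top=[((392,231.5),0),((391,229),68),((381.5,204.5),0),((380.5,182),0)],scene=[((390.5,262.),35),((390.5,267.5),2),((391,254),68),((391,243),0)]).items():
        for uv,z in uvs: print(n,uv,z,ray(n,uv,z).round(1))
E
python3 fit.py
```

```text
[ 4.86139561e+02  6.55381511e+01 -5.43800046e-02 -1.05232470e+00
 -2.78627979e-01  3.46573701e-01  6.32708555e-01]
[[ 0.   0. ]
 [-1.  -0.5]
 [ 0.2  0.7]
 [ 0.3 -0. ]
 [ 0.3 -0. ]
 [ 0.2 -0.5]
 [-1.  -0.3]
 [ 0.1  0.3]
 [-0.1  0.4]
 [ 0.   1.1]
 [-0.  -1.2]
 [ 0.   0.2]
 [ 0.2 -0.2]]
key [490.2 -24.8 169. ]
hinge [532.8 114.1 144. ]
knob [451.4  52.4 180. ]
red [484.9  42.6 136. ]
blue [487.4  88.5 136. ]
top (392, 231.5) 0 [ 498.7 -271.8    0. ]
top (391, 229) 68 [ 491.  -259.4   68. ]
top (381.5, 204.5) 0 [ 604.7 -217.8    0. ]
top (380.5, 182) 0 [ 700.2 -203.1    0. ]
scene (390.5, 262.0) 35 [ 493.9 -260.1   35. ]
scene (390.5, 267.5) 2 [ 502.9 -258.6    2. ]
scene (391, 254) 68 [ 493.3 -258.5   68. ]
scene (391, 243) 0 [ 595.7 -207.6    0. ]
```

Run:
```python
from h import *
s=ctrl.read_state(); print(R.from_euler('xyz',s['tool_rot']).as_matrix().round(3)); print(s['eef_pos'])
```

```text
[[-0.    -0.966  0.257]
 [-0.002  0.257  0.966]
 [-1.    -0.    -0.002]]
[166.82785905 627.6737338  238.49026116]
```

```bash
python3 -m handwheel '1 0 -45 -9 0.07 0 0;1 0 -45 -9 0.07 0 0;1 0 -45 -9 0.07 0 0;1 0 -45 -9 0.07 0 0;1 0 -45 -9 0.07 0 0;1 0 -45 -9 0.07 0 0;1 0 -45 -9 0.07 0 0;1 0 -45 -9 0.07 0 0'
```

```text
clock: 0.9
eef_pos: [442.9, 391.5, 232.5]
tool_rot: [2.585, 1.562, -2.951]
force: [1.2, 0.1, -0.1]
width: 85.3
```

```bash
cat > d.py <<'E'
import sys
from h import *
# d.py x y z jawangle
g=np.array([float(a) for a in sys.argv[1:4]]);a=float(sys.argv[4])
z=np.array([np.cos(a),np.sin(a),0]);x=np.array([0,0,-1.]);T=np.c_[x,np.cross(z,x),z]
s=ctrl.read_state();M=R.from_euler('xyz',s['tool_rot']).as_matrix()
print('t',s['clock'],'pos',s['eef_pos'].round(1),'jaw',round(np.arctan2(M[1,2],M[0,2]),3),'w',round(s['width'],1),'F',s['force'].round(1),'q7',s['qpos'].round(2))
print('d tool',(M.T@(g-s['eef_pos'])).round(1),'rot',R.from_matrix(M.T@T).as_rotvec().round(3))
E
python3 d.py 490 -25 240 -0.054
```

```text
t 0.9 pos [442.9 391.5 232.5] jaw 0.747 w 85.3 F [ 1.2  0.1 -0.1] q7 [-0.89  0.56  0.19  1.69 -0.13  0.91  0.1 ]
d tool [  -7.2 -337.6 -248.5] rot [ 0.801 -0.009 -0.001]
```

```bash
python3 -m handwheel '1 -1 -43 -13 0.08 0 0;1 -1 -43 -13 0.08 0 0;1 -1 -43 -13 0.08 0 0;1 -1 -43 -13 0.08 0 0;1 -1 -43 -13 0.08 0 0;1 -1 -43 -13 0.08 0 0;1 -1 -43 -13 0.08 0 0;1 -1 -43 -13 0.08 0 0;1 -1 -43 -13 0.08 0 0'; python3 d.py 490 -25 240 -0.054
```

```text
clock: 1.8
eef_pos: [494.2, -17.8, 239.9]
tool_rot: [-2.596, 1.563, -2.601]
force: [1.2, -0.3, 0.8]
width: 85.3
t 1.8 pos [494.2 -17.8 239.9] jaw -0.005 w 85.3 F [ 1.2 -0.3  0.8] q7 [-0.32  0.44  0.43  1.94 -0.24  0.82  0.23]
d tool [-0.1 -7.2 -4.2] rot [ 0.049 -0.007  0.004]
```

```bash
python3 -m handwheel '0 0 -7 -4 0.05 -0.007 0.004;0 25 0 0 0 0 0;0 0 0 0 0 0 0'; python3 d.py 490 -25 162 -0.1
python3 - <<'E'
from h import *
crop('scene',265,130,100,90,7,'pics/s3.png'); crop('top',280,185,80,60,9,'pics/t3.png')
E
```

```text
clock: 2.1
eef_pos: [487.9, -33.4, 215.2]
tool_rot: [-1.323, 1.567, -1.396]
force: [-0.7, 0.1, 0.1]
width: 43.6
t 2.1 pos [487.9 -33.4 215.2] jaw -0.073 w 43.6 F [-0.7  0.1  0.1] q7 [-0.29  0.46  0.43  1.99 -0.27  0.74  0.23]
d tool [53.1  8.7  1.5] rot [0.027 0.001 0.003]
```

View pics/s3.png

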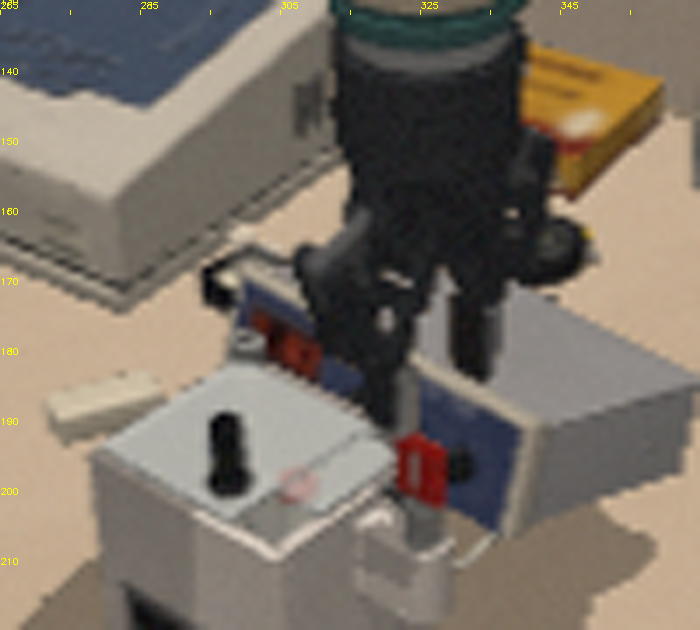

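View pics/t3.png

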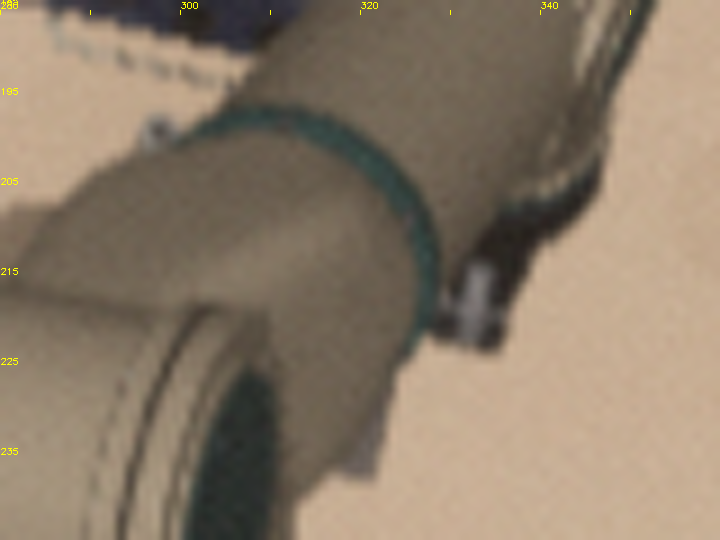

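```bash
python3 -m handwheel '0 5 8 1 0 0 0;0 0 0 0 0 0 0'; python3 d.py 490 -25 162 -0.1
```

```text
clock: 2.4
eef_pos: [493.2, -22.8, 213.1]
tool_rot: [-0.224, 1.563, -0.293]
force: [-0.5, 0.3, -0.2]
width: 42.5
t 2.4 pos [493.2 -22.8 213.1] jaw -0.069 w 42.5 F [-0.5  0.3 -0.2] q7 [-0.31  0.47  0.42  1.99 -0.28  0.73  0.21]
d tool [51.1 -2.3 -3.4] rot [0.031 0.008 0.002]
```

Run:
```python
from h import *
crop('scene',285,150,70,60,10,'pics/s4.png')
```

```text
(no output)
```

View pics/s4.png

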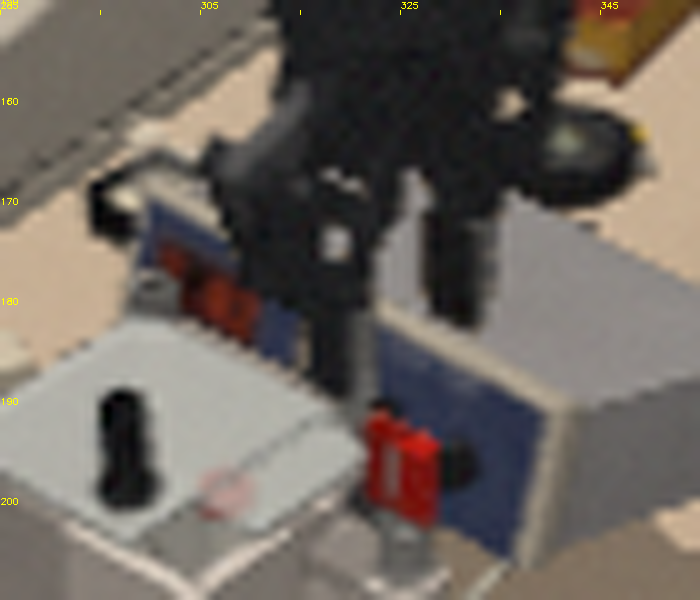

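```bash
python3 -m handwheel '0 20 -2 -3 0.03 0.008 0;0 15 0 0 0 0 0;0 10 0 0 0 0 0;0 0 0 0 0 0 0'; python3 d.py 490 -25 162 -0.1
```

```text
clock: 2.85
eef_pos: [492.8, -23.3, 168.9]
tool_rot: [-0.222, 1.565, -0.317]
force: [0.1, 0.3, -0.0]
width: 42.7
t 2.85 pos [492.8 -23.3 168.9] jaw -0.096 w 42.7 F [ 0.1  0.3 -0. ] q7 [-0.28  0.54  0.39  2.03 -0.33  0.63  0.24]
d tool [ 6.9 -2.  -2.6] rot [0.004 0.005 0.001]
```

```bash
python3 -m handwheel '0 6 -2 -3 0.0 0.005 0;-0.2 0 0 0 0 0 0;-0.4 0 0 0 0 0 0;-0.5 0 0 0 0 0 0;-0.5 0 0 0 0 0 0'; python3 d.py 490 -25 162 -0.1
python3 - <<'E'
from h import *
crop('scene',285,150,70,60,10,'pics/s5.png')
E
```

```text
clock: 3.35
eef_pos: [490.7, -25.1, 164.1]
tool_rot: [-0.271, 1.568, -0.367]
force: [0.3, -1.2, 0.5]
width: 21.3
t 3.35 pos [490.7 -25.1 164.1] jaw -0.095 w 21.3 F [ 0.3 -1.2  0.5] q7 [-0.27  0.54  0.38  2.04 -0.34  0.61  0.25]
d tool [ 2.1  0.1 -0.7] rot [0.005 0.003 0.001]
```

View pics/s5.png

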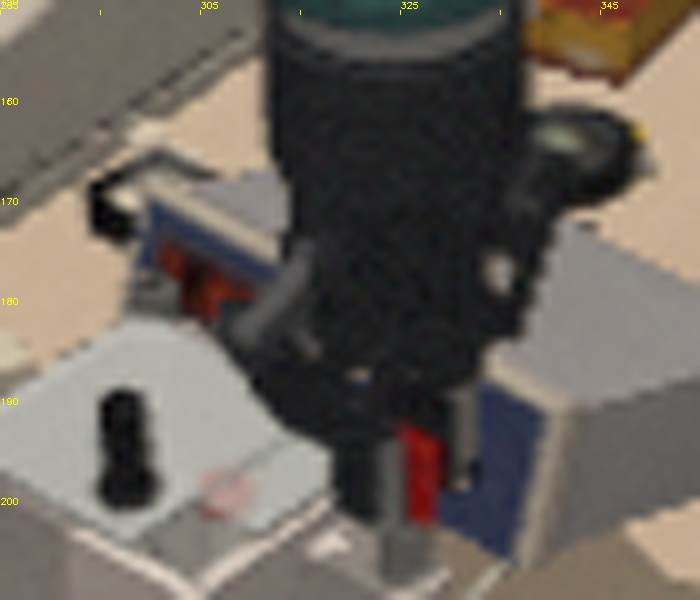

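```bash
python3 -m handwheel '-0.7 0 0 0 0 0 0;-0.8 0 0 0 0 0 0;-1 0 0 0 0 0 0;-1 0 0 0 0 0 0;-1 0 0 0 0 0 0'; python3 d.py 490 -25 162 -0.1
```

```text
clock: 3.9
eef_pos: [490.6, -25.1, 164.6]
tool_rot: [-0.18, 1.568, -0.275]
force: [-0.2, 0.2, 0.2]
width: 8.6
t 3.9 pos [490.6 -25.1 164.6] jaw -0.095 w 8.6 F [-0.2  0.2  0.2] q7 [-0.27  0.54  0.38  2.04 -0.34  0.61  0.25]
d tool [ 2.6  0.  -0.6] rot [0.005 0.003 0.001]
```

```bash
python3 -m handwheel '-1 0 0 0 0.08 0 0;-1 0 0 0 0.1 0 0;-1 0 0 0 0.1 0 0'; python3 d.py 490.6 -25.1 164.6 -1.57
```

```text
clock: 4.2
eef_pos: [490.5, -25.1, 164.6]
tool_rot: [0.315, 1.568, -0.069]
force: [-0.6, 0.1, -0.8]
width: 9.3
t 4.2 pos [490.5 -25.1 164.6] jaw -0.384 w 9.3 F [-0.6  0.1 -0.8] q7 [-0.32  0.56  0.46  2.04 -0.41  0.63  0.04]
d tool [-0.  -0.   0.1] rot [ 1.186  0.002 -0.003]
```

```bash
python3 -m handwheel '-1 0 0 0 0.12 0 0;-1 0 0 0 0.12 0 0;-1 0 0 0 0.12 0 0;-1 0 0 0 0.12 0 0;-1 0 0 0 0.12 0 0;-1 0 0 0 0.12 0 0'; python3 d.py 490.6 -25.1 164.6 -1.57
```

```text
clock: 4.8
eef_pos: [490.4, -25.0, 164.5]
tool_rot: [1.074, 1.568, -0.059]
force: [-1.0, -0.6, -1.0]
width: 8.9
t 4.8 pos [490.4 -25.  164.5] jaw -1.133 w 8.9 F [-1.  -0.6 -1. ] q7 [-0.46  0.61  0.68  2.04 -0.6   0.69 -0.51]
d tool [-0.1  0.2  0.2] rot [ 0.437  0.001 -0.003]
```

```bash
python3 -m handwheel '-1 0 0 0 0.12 0 0;-1 0 0 0 0.12 0 0;-1 0 0 0 0.1 0 0;-1 0 0 0 0.1 0 0;-1 0 0 0 0.0 0 0'; python3 d.py 490.6 -25.1 164.6 -1.6
python3 - <<'E'
from h import *
print(ctrl.read_state()['torque'])
crop('scene',285,150,70,60,10,'pics/s6.png')
E
```

```text
clock: 5.3
eef_pos: [490.3, -24.9, 164.5]
tool_rot: [1.094, 1.568, -0.497]
force: [-0.2, 0.6, 3.5]
width: 8.8
t 5.3 pos [490.3 -24.9 164.5] jaw -1.591 w 8.8 F [-0.2  0.6  3.5] q7 [-0.53  0.66  0.82  2.05 -0.71  0.74 -0.86]
d tool [-0.1  0.3  0.2] rot [ 0.009  0.001 -0.002]
[ 0.00179595  0.24299472 -0.06014777]
```

View pics/s6.png

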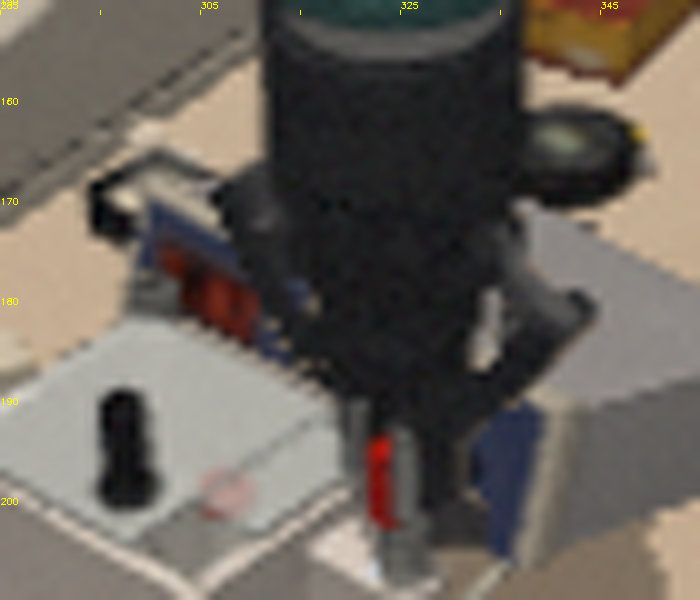

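```bash
python3 -m handwheel '-0.6 0 0 0 0 0 0;-0.2 0 0 0 0 0 0;0 0 0 0 0 0 0;0 -20 0 0 0 0 0;0 -30 0 0 0 0 0;0 -25 0 0 0 0 0'; python3 d.py 451.4 52.4 215 -0.4
python3 - <<'E'
from h import *
crop('scene',265,150,90,70,8,'pics/s7.png')
E
```

```text
clock: 5.95
eef_pos: [488.1, -24.3, 238.6]
tool_rot: [-1.424, 1.566, -3.007]
force: [0.3, 0.1, -0.1]
width: 42.8
t 5.95 pos [488.1 -24.3 238.6] jaw -1.583 w 42.8 F [ 0.3  0.1 -0.1] q7 [-0.62  0.56  0.94  1.97 -0.57  0.91 -0.97]
d tool [ 23.8 -37.5 -76.3] rot [-1.183 -0.002  0.005]
```

View pics/s7.png

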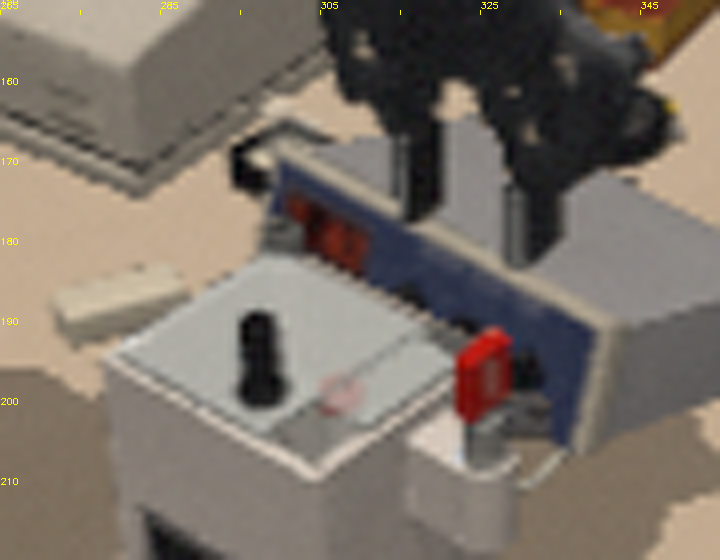

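```bash
python3 -m handwheel '0 0 -19 -38 0 0 0;0 0 -19 -38 0 0 0;0 0 0 0 -0.13 0 0;0 0 0 0 -0.14 0 0;0 0 0 0 -0.14 0 0;0 0 0 0 -0.14 0 0;0 0 0 0 -0.14 0 0;0 0 0 0 -0.14 0 0;0 0 0 0 -0.14 0 0;0 0 0 0 -0.14 0 0'; python3 d.py 451.4 52.4 215 -0.4
```

```text
clock: 7.0
eef_pos: [453.3, 55.6, 242.9]
tool_rot: [0.515, 1.562, 0.094]
force: [-0.8, -0.5, 0.4]
width: 42.7
t 7.0 pos [453.3  55.6 242.9] jaw -0.422 w 42.7 F [-0.8 -0.5  0.4] q7 [-0.64  0.41  0.64  2.05 -0.34  0.78 -0.23]
d tool [27.9 -3.8 -0.7] rot [-0.022  0.008 -0.004]
```

```bash
python3 -m handwheel '0 25 -4 -1 -0.02 0.008 -0.004;0 0 0 0 0 0 0'; python3 d.py 451.4 52.4 165 -0.4
python3 - <<'E'
from h import *
crop('scene',265,140,80,70,9,'pics/s8.png');crop('top',280,185,80,60,9,'pics/t8.png')
E
```

```text
clock: 7.2
eef_pos: [451.5, 52.6, 218.0]
tool_rot: [1.318, 1.568, 0.921]
force: [0.1, 0.2, -0.9]
width: 42.6
t 7.2 pos [451.5  52.6 218. ] jaw -0.397 w 42.6 F [ 0.1  0.2 -0.9] q7 [-0.6   0.44  0.6   2.08 -0.37  0.72 -0.16]
d tool [53.  -0.4 -0.1] rot [ 0.003  0.001 -0.003]
```

View pics/s8.png

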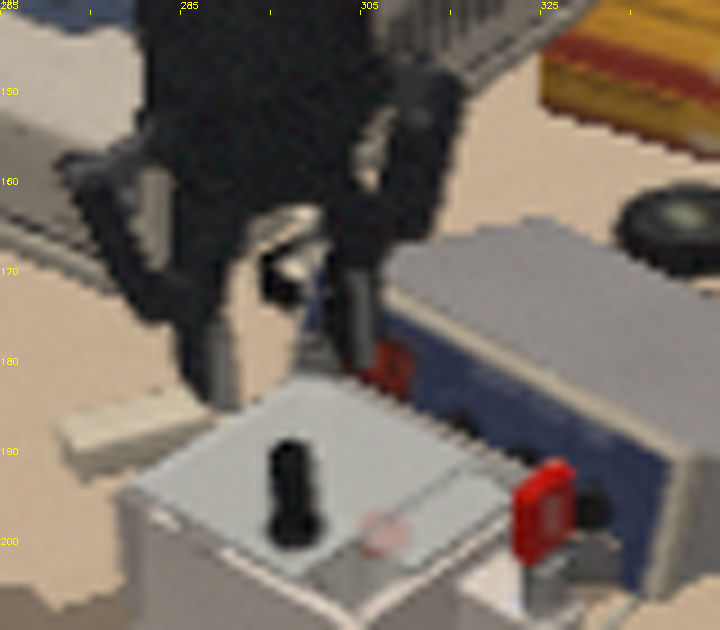

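View pics/t8.png

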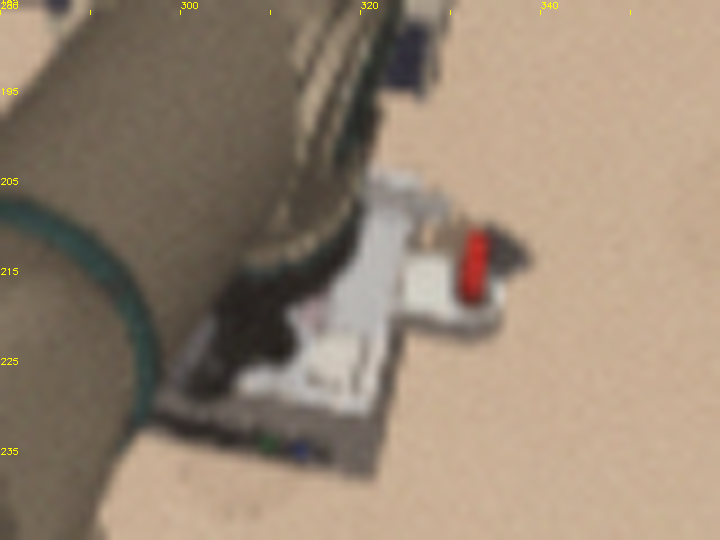

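```bash
python3 -m handwheel '0 20 0 0 0 0 0;0 18 0 0 0 0 0;0 10 0 0 0 0 0;0 0 0 0 0 0 0'; python3 d.py 451.4 52.4 165 -0.4
```

```text
clock: 7.7
eef_pos: [457.7, 53.5, 174.2]
tool_rot: [0.666, 1.555, 0.267]
force: [-0.9, -1.7, 0.8]
width: 42.2
t 7.7 pos [457.7  53.5 174.2] jaw -0.399 w 42.2 F [-0.9 -1.7  0.8] q7 [-0.55  0.51  0.53  2.12 -0.46  0.6  -0.09]
d tool [ 9.1 -3.5 -5.5] rot [ 0.001  0.012 -0.009]
```

```bash
python3 -m handwheel '0 4 -3 -5 0 0.012 -0.009;0 4 0 0 0 0 0;-0.3 0 0 0 0 0 0;-0.4 0 0 0 0 0 0;-0.4 0 0 0 0 0 0'; python3 d.py 451.4 52.4 165 -0.4
python3 - <<'E'
from h import *
crop('scene',265,140,80,70,9,'pics/s9.png')
E
```

```text
clock: 8.2
eef_pos: [453.2, 52.9, 167.8]
tool_rot: [0.676, 1.568, 0.277]
force: [-0.8, -0.6, 0.9]
width: 25.8
t 8.2 pos [453.2  52.9 167.8] jaw -0.399 w 25.8 F [-0.8 -0.6  0.9] q7 [-0.54  0.52  0.52  2.13 -0.46  0.6  -0.09]
d tool [ 2.7 -1.1 -1.5] rot [ 0.001  0.002 -0.002]
```

View pics/s9.png

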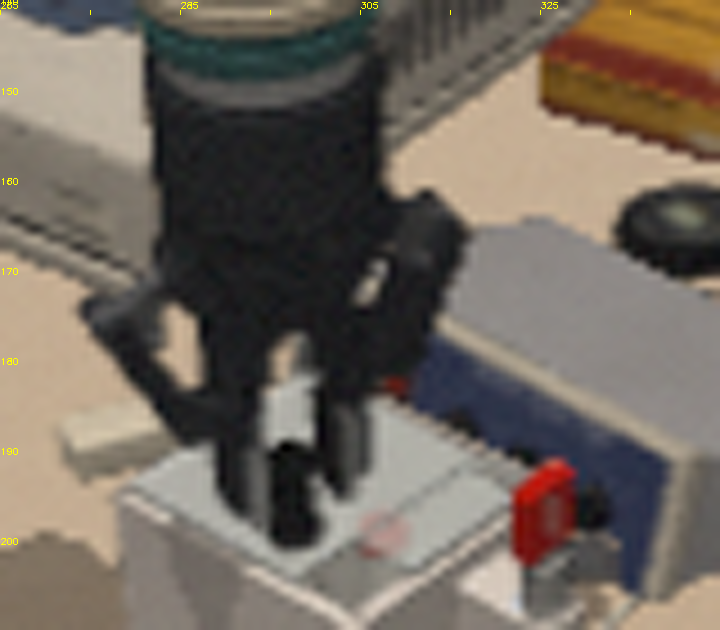

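Knob lies between the fingers. Shift slightly, close.

```bash
python3 -m handwheel '-0.4 1 -1 -1 0 0 0;-0.6 0 0 0 0 0 0;-0.8 0 0 0 0 0 0;-1 0 0 0 0 0 0;-1 0 0 0 0 0 0'; python3 d.py 451.4 52.4 165 -0.4
```

```text
clock: 8.75
eef_pos: [452.1, 52.4, 167.2]
tool_rot: [0.73, 1.567, 0.33]
force: [-0.1, 0.4, -0.3]
width: 13.8
t 8.75 pos [452.1  52.4 167.2] jaw -0.399 w 13.8 F [-0.1  0.4 -0.3] q7 [-0.54  0.52  0.52  2.13 -0.46  0.59 -0.09]
d tool [ 2.2 -0.2 -0.6] rot [ 0.001  0.003 -0.003]
```

```bash
python3 -m handwheel '-1 0 2.7 -4.4 0.05 0 0;-1 0 5.5 -8.6 0.1 0 0;-1 0 5.5 -8.6 0.1 0 0'
python3 - <<'E'
from fit import *
s=ctrl.read_state();h=W(p,(44,51,144));d=s['eef_pos']-h;print(np.hypot(*d[:2]),np.arctan2(d[1],d[0])%6.283,s['torque'],s['width'],s['tool_rot'])
E
python3 d.py 451.4 52.4 167 -0.4
```

```text
clock: 9.05
eef_pos: [439.7, 74.1, 167.2]
tool_rot: [0.968, 1.566, 0.309]
force: [0.4, 1.0, 0.1]
width: 14.0
101.39098485392405 3.546816371216729 [ 0.25921708 -0.0722587   0.17951326] 14.002597287407593 [0.96830124 1.56579678 0.3094518 ]
t 9.05 pos [439.7  74.1 167.2] jaw -0.659 w 14.0 F [0.4 1.  0.1] q7 [-0.65  0.53  0.6   2.16 -0.53  0.6  -0.32]
d tool [  0.2 -10.   22.5] rot [-0.259  0.003 -0.004]
```

```bash
python3 -m handwheel '-1 0 5.5 -8.6 0.1 0 0;-1 0 5.5 -8.6 0.1 0 0;-1 0 5.5 -8.6 0.1 0 0;-1 0 5.5 -8.6 0.1 0 0'
python3 - <<'E'
from fit import *
s=ctrl.read_state();h=W(p,(44,51,144));d=s['eef_pos']-h;print(np.hypot(*d[:2]),np.arctan2(d[1],d[0])%6.283,s['torque'])
E
python3 d.py 451.4 52.4 167 -0.4
```

```text
clock: 9.45
eef_pos: [431.7, 116.2, 167.3]
tool_rot: [1.481, 1.565, 0.407]
force: [1.7, 0.2, -2.0]
width: 13.8
101.1494709708988 3.1208259411473582 [-0.04317385 -0.27654003  0.09414152]
t 9.45 pos [431.7 116.2 167.3] jaw -1.074 w 13.8 F [ 1.7  0.2 -2. ] q7 [-0.82  0.57  0.74  2.16 -0.65  0.64 -0.71]
d tool [  0.2 -13.1  65.4] rot [-0.674  0.002 -0.005]
```

```bash
python3 -m handwheel '-1 0 5.5 -8.6 0.1 0 0;-1 0 5.5 -8.6 0.1 0 0;-1 0 5.5 -8.6 0.1 0 0;-1 0 5.5 -8.6 0.1 0 0;-1 0 5.5 -8.6 0.1 0 0;-1 0 5.5 -8.6 0.1 0 0'
python3 - <<'E'
from fit import *
s=ctrl.read_state();h=W(p,(44,51,144));d=s['eef_pos']-h;print(np.hypot(*d[:2]),np.arctan2(d[1],d[0])%6.283,s['torque'])
E
python3 d.py 451.4 52.4 167 -0.4
```

```text
clock: 10.05
eef_pos: [452.5, 175.8, 167.2]
tool_rot: [1.692, 1.563, -0.003]
force: [1.0, -1.6, -1.6]
width: 14.0
101.28114273144404 2.4864452704585296 [-0.39638723 -0.21187551  0.00748616]
t 10.05 pos [452.5 175.8 167.2] jaw -1.695 w 14.0 F [ 1.  -1.6 -1.6] q7 [-1.02  0.69  0.92  2.06 -0.79  0.79 -1.3 ]
d tool [  0.2  14.2 122.6] rot [-1.295  0.004 -0.007]
```

```bash
python3 -m handwheel '-1 0 5.5 -8.6 0.1 0 0;-1 0 5.5 -8.6 0.1 0 0;-1 0 5.5 -8.6 0.1 0 0;-1 0 2.5 -4 0.05 0 0;-1 0 0 0 0 0 0'
python3 - <<'E'
from fit import *
s=ctrl.read_state();h=W(p,(44,51,144));d=s['eef_pos']-h;print(np.hypot(*d[:2]),np.arctan2(d[1],d[0])%6.283,s['torque'])
crop('scene',235,130,110,80,7,'pics/s10.png')
E
python3 d.py 451.4 52.4 167 -0.4
```

```text
clock: 10.55
eef_pos: [480.7, 201.3, 167.2]
tool_rot: [1.726, 1.56, -0.331]
force: [-0.1, 0.8, 4.1]
width: 13.5
101.59119037361936 2.109818613105122 [ 0.12040451  0.14441531 -0.01163489]
t 10.6 pos [480.4 201.1 167.2] jaw -2.057 w 13.8 F [0.3 0.3 2.6] q7 [-1.07  0.78  1.02  1.97 -0.86  0.9  -1.64]
d tool [  0.4  43.7 145. ] rot [-1.657  0.007 -0.009]
```

View pics/s10.png

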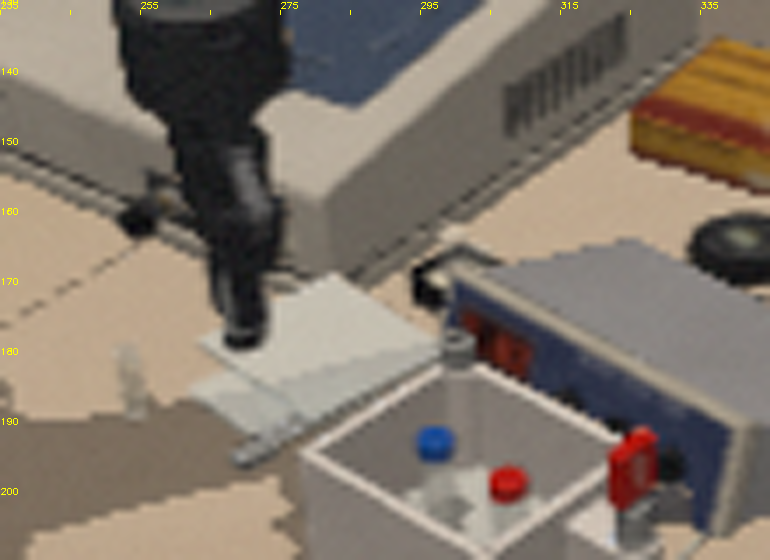

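```bash
python3 -m handwheel '-0.7 0 0 0 0 0 0;-0.4 0 0 0 0 0 0;-0.2 0 0 0 0 0 0;-0.1 -15 0 0 0 0 0;-0.1 -30 0 0 0 0 0;-0.1 -30 0 0 0 0 0'; python3 d.py 485 42.5 240 -0.054
python3 - <<'E'
from h import *
im=get_image('scene');crop('scene',235,130,110,80,7,'pics/s11.png',im);crop('top',270,185,80,60,9,'pics/t11.png')
E
```

```text
clock: 11.2
eef_pos: [475.7, 199.8, 242.3]
tool_rot: [0.559, 1.565, -1.497]
force: [0.5, 0.4, -0.4]
width: 38.1
t 11.2 pos [475.7 199.8 242.3] jaw -2.056 w 38.1 F [ 0.5  0.4 -0.4] q7 [-1.14  0.69  1.13  1.9  -0.72  1.04 -1.74]
d tool [  3.3  81.6 134.8] rot [-2.002  0.006  0.003]
```

View pics/s11.png

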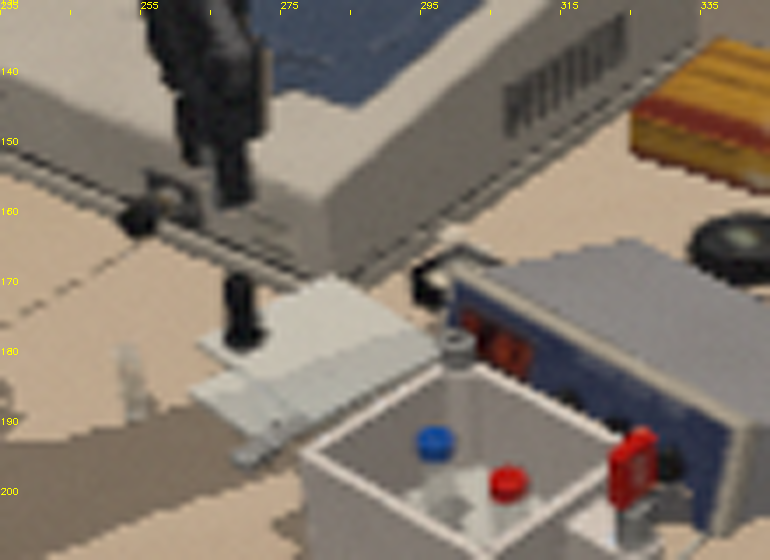

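View pics/t11.png

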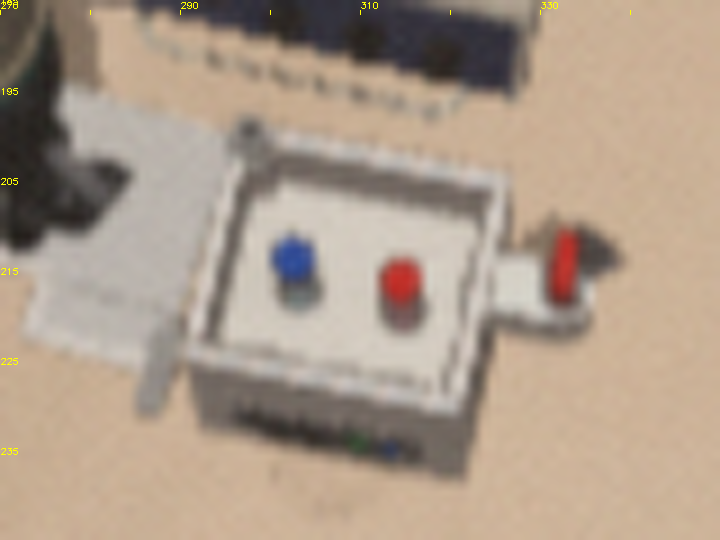

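Run:
```python
from fit import *
import fit
obs+= [('top',(53,-60,140),(325.9,203.6)),('top',(0,-23,134),(314.2,215.8)),('top',(0,23,134),(301.9,213.4)),('scene',(0,-23,134),(307.1,198.2)),('scene',(0,23,134),(296.5,192.4))]
r=least_squares(f,[500,0,0,0,0,0,0],loss='soft_l1');p2=r.x
print(p2,f(p2)[:-4].reshape(-1,2).round(1).tolist())
print(W(p2,(0,-23,136)))
for n,o,u in(('top',p2[3:5],(314.2,215.8)),('scene',p2[5:7],(307.1,198.2))): print(n,ray(n,u,134),ray(n,np.array(u)+o,134))
for n,o,u in(('top',p2[3:5],(391,229)),('scene',p2[5:7],(391,254))): print(n,ray(n,u,68),ray(n,np.array(u)+o,68))
```

```text
Traceback (most recent call last):
  File "fit.py", line 10, in f
    def f(p): return np.concatenate([proj(n,W(p,q))[0]-np.array(o)-np.array(p[3:5] if n=='top' else p[5:7]) for n,q,o in obs]+[0.5*np.array(p[3:7])])
                                     ~~~~^^^^^^^^^^
  File "h.py", line 7, in proj
    p,M=cam(n); c=(np.atleast_2d(P)-p['eye'])@M
        ~~~^^^
  File "h.py", line 5, in cam
    p=camera_params(n); return p,R.from_euler('xyz',p['orientation']).as_matrix()
ValueError: time passes only in moves, steps and waits
```

```bash
sed -i 's/^def cam(n):/from functools import lru_cache\n@lru_cache\ndef cam(n):/' h.py; python3 -m handwheel '-0.1 -10 0 0 0 0 0'
python3 - <<'E'
from fit import *
obs+= [('top',(53,-60,140),(325.9,203.6)),('top',(0,-23,134),(314.2,215.8)),('top',(0,23,134),(301.9,213.4)),('scene',(0,-23,134),(307.1,198.2)),('scene',(0,23,134),(296.5,192.4))]
r=least_squares(f,[500,0,0,0,0,0,0],loss='soft_l1');p2=r.x
print(p2,f(p2)[:-4].reshape(-1,2).round(1).tolist())
print(W(p2,(0,-23,136)))
for n,o,u in(('top',p2[3:5],(314.2,215.8)),('scene',p2[5:7],(307.1,198.2))): print(n,ray(n,u,134),ray(n,np.array(u)+o,134))
for n,o,u in(('top',p2[3:5],(391,229)),('scene',p2[5:7],(391,254))): print(n,ray(n,u,68),ray(n,np.array(u)+o,68))
E
```

```text
clock: 11.4
eef_pos: [477.4, 200.2, 255.2]
tool_rot: [1.62, 1.564, -0.436]
force: [-0.4, -0.1, 0.6]
width: 38.4
[ 4.85930394e+02  6.58625676e+01 -4.85063432e-02 -1.01185997e+00
 -2.68373922e-01  3.42541093e-01  4.92082756e-01] [[0.1, 0.2], [-1.1, -0.3], [0.3, 0.8], [0.3, 0.0], [0.2, 0.1], [0.1, -0.6], [-1.1, -0.1], [0.1, 0.3], [-0.1, 0.5], [-0.0, 1.1], [-0.1, -1.2], [-0.1, 0.2], [0.1, -0.1], [0.6, 0.1], [-0.1, -0.2], [0.2, -0.0], [-0.0, -0.4], [0.1, -0.2]]
[484.81518564  42.88962024 136.        ]
top [483.62256191  38.55006058 134.        ] [484.11115787  42.46629416 134.        ]
scene [484.5909189   44.01805096 134.        ] [483.31098656  41.53743391 134.        ]
top [ 491.02043546 -259.38573199   68.        ] [ 491.52185698 -255.4021044    68.        ]
scene [ 493.26294993 -258.49276923   68.        ] [ 492.17972171 -260.22232596   68.        ]
```

```bash
python3 -m handwheel '-0.1 0 20 34 0 0 0;-0.1 0 20 34 0 0 0;-0.1 0 20 34 0 0 0;-0.1 0 20 34 0 0 0;-0.1 0 0 0 -0.14 0 0;-0.1 0 0 0 -0.14 0 0;-0.1 0 0 0 -0.14 0 0;-0.1 0 0 0 -0.14 0 0;-0.1 0 0 0 -0.14 0 0;-0.1 0 0 0 -0.14 0 0';python3 -m handwheel '-0.1 0 0 0 -0.14 0 0;-0.1 0 0 0 -0.14 0 0;-0.1 0 0 0 -0.14 0 0;-0.1 0 0 0 -0.14 0 0;-0.1 0 0 0 -0.14 0 0;-0.1 0 0 0 -0.14 0 0'; python3 d.py 484.5 42.5 200 -0.05
```

```text
clock: 12.4
eef_pos: [484.4, 34.8, 260.0]
tool_rot: [0.515, 1.562, -0.669]
force: [0.3, 0.3, -0.1]
width: 38.6
clock: 13.0
eef_pos: [482.6, 32.8, 261.9]
tool_rot: [-0.681, 1.562, -0.992]
force: [-0.0, -0.2, -0.8]
width: 38.6
t 13.0 pos [482.6  32.8 261.9] jaw -0.311 w 38.6 F [-0.  -0.2 -0.8] q7 [-0.57  0.42  0.62  1.95 -0.31  0.86 -0.1 ]
d tool [61.9 10.2 -1.6] rot [-0.261  0.006  0.006]
```

```bash
python3 -m handwheel '-0.1 20 10 -1 -0.14 0 0;-0.1 15 0 0 -0.12 0 0;-0.1 10 0 0 0 0 0;-0.1 10 0 0 0 0 0;-0.1 0 0 0 0 0 0'; python3 d.py 484.5 42.5 160 -0.05
```

```text
clock: 13.5
eef_pos: [485.1, 40.7, 206.8]
tool_rot: [-0.83, 1.561, -0.877]
force: [-0.1, 0.3, 0.0]
width: 38.2
t 13.5 pos [485.1  40.7 206.8] jaw -0.047 w 38.2 F [-0.1  0.3  0. ] q7 [-0.49  0.48  0.5   2.01 -0.33  0.72  0.16]
d tool [46.7  2.1 -1. ] rot [0.003 0.006 0.007]
```

```bash
python3 -m handwheel '-0.1 15 2 -1 0 0.006 0.007;-0.1 15 0 0 0 0 0;-0.1 10 0 0 0 0 0;-0.1 0 0 0 0 0 0'; python3 d.py 484.5 42.5 150 -0.05
python3 - <<'E'
from h import *
crop('scene',265,140,80,70,9,'pics/s12.png');crop('top',270,185,80,60,9,'pics/t12.png')
E
```

```text
clock: 13.9
eef_pos: [484.9, 42.7, 164.4]
tool_rot: [0.17, 1.57, 0.119]
force: [-0.1, -0.1, -0.4]
width: 38.5
t 13.9 pos [484.9  42.7 164.4] jaw -0.051 w 38.5 F [-0.1 -0.1 -0.4] q7 [-0.45  0.55  0.44  2.05 -0.39  0.62  0.21]
d tool [14.4 -0.2 -0.4] rot [-0.001  0.001 -0.   ]
```

View pics/s12.png

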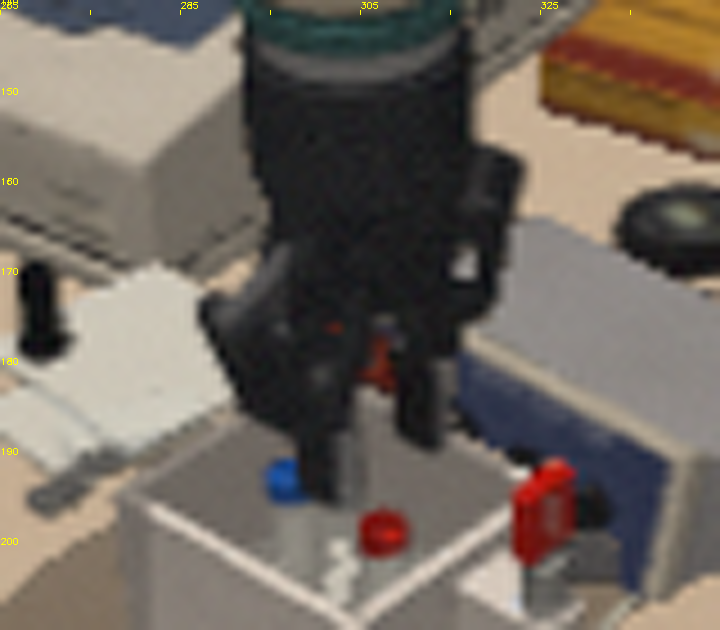

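View pics/t12.png

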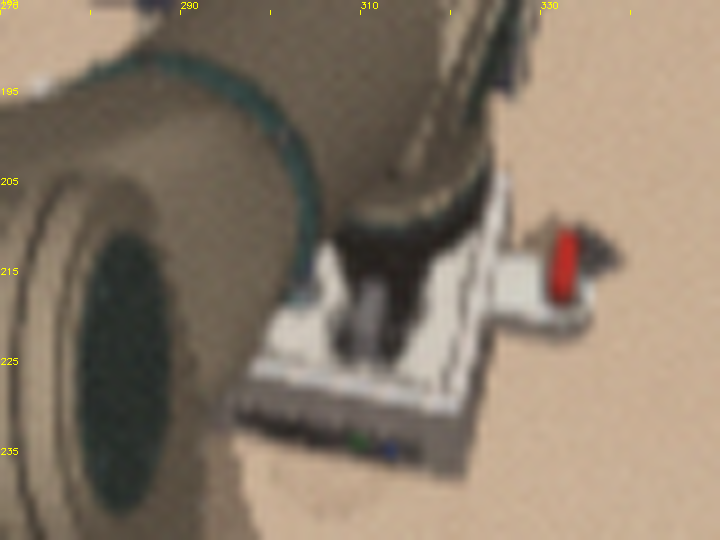

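```bash
python3 -m handwheel '-0.35 4 0 0 0 0 0;-0.35 4 0 0 0 0 0;-0.35 4 0 0 0 0 0;-0.35 0 0 0 0 0 0'; python3 d.py 484.5 42.5 130 -0.05
python3 - <<'E'
from h import *
crop('scene',275,150,60,60,10,'pics/s13.png')
E
```

```text
clock: 14.4
eef_pos: [487.0, 42.7, 153.9]
tool_rot: [0.187, 1.564, 0.136]
force: [0.3, 0.3, 0.3]
width: 27.6
t 14.4 pos [487.   42.7 153.9] jaw -0.051 w 27.6 F [0.3 0.3 0.3] q7 [-0.43  0.57  0.43  2.06 -0.41  0.59  0.22]
d tool [23.9 -0.4 -2.6] rot [-0.001  0.006 -0.001]
```

View pics/s13.png

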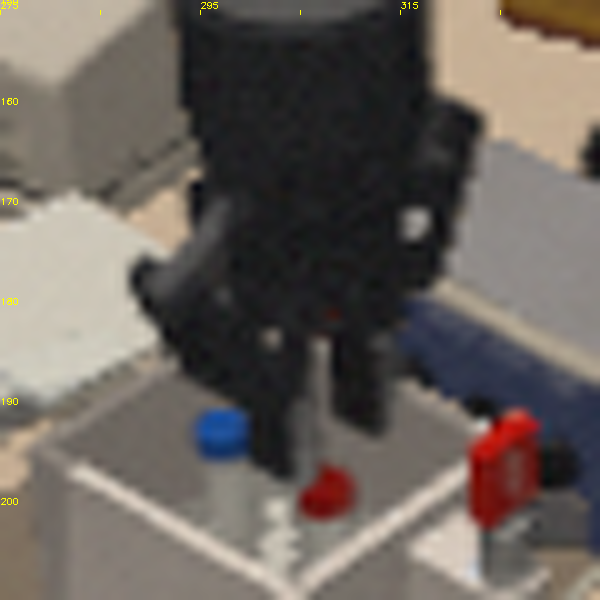

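```bash
python3 -m handwheel '-0.35 0 0 -2.5 0 0.006 0;-0.35 4 0 -0.5 0 0.001 0;-0.35 4 0 -0.5 0 0.001 0;-0.35 0 0 -0.5 0 0 0'; python3 d.py 484.5 42.5 130 -0.05
```

```text
clock: 14.85
eef_pos: [483.1, 43.0, 145.8]
tool_rot: [2.301, 1.569, 2.25]
force: [-0.7, -0.3, 0.3]
width: 27.8
t 14.85 pos [483.1  43.  145.8] jaw -0.051 w 27.8 F [-0.7 -0.3  0.3] q7 [-0.43  0.58  0.41  2.07 -0.42  0.58  0.23]
d tool [15.8 -0.5  1.5] rot [-0.001 -0.001 -0.001]
```

```bash
python3 -m handwheel '-0.35 5 -0.5 1 0 0 0;-0.35 5 0 0 0 0 0;-0.35 5 0 0 0 0 0;-0.35 0 0 0 0 0 0'; python3 d.py 484.5 42.5 106 -0.05
python3 - <<'E'
from h import *
crop('scene',275,150,60,60,10,'pics/s14.png')
E
```

```text
clock: 15.25
eef_pos: [484.0, 42.4, 129.2]
tool_rot: [2.49, 1.569, 2.439]
force: [-0.2, -0.3, 0.0]
width: 27.7
t 15.25 pos [484.   42.4 129.2] jaw -0.051 w 27.7 F [-0.2 -0.3  0. ] q7 [-0.41  0.61  0.39  2.08 -0.44  0.54  0.25]
d tool [23.2  0.1  0.6] rot [-0.001 -0.002 -0.001]
```

View pics/s14.png

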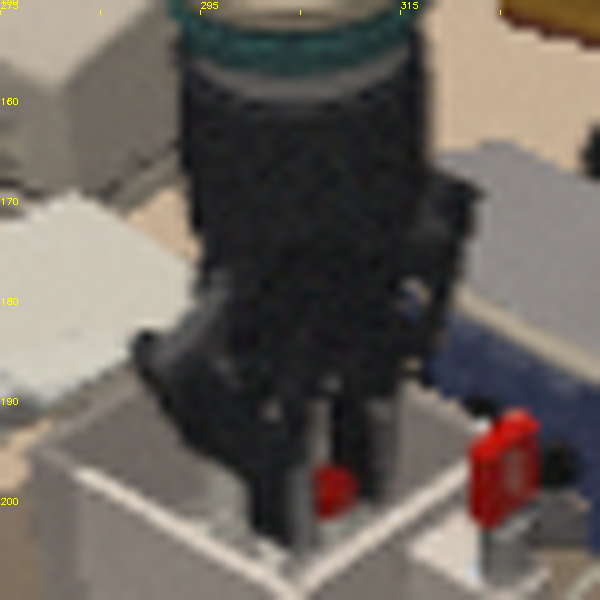

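```bash
python3 -m handwheel '-0.35 5 0 0 0 0 0;-0.35 5 0 0 0 0 0;-0.35 0 0 0 0 0 0'; python3 d.py 484.5 42.5 106 -0.05;  python3 -m handwheel '-0.35 5 0 0 0 0 0;-0.35 4 0 0 0 0 0;-0.35 0 0 0 0 0 0'; python3 d.py 484.5 42.5 106 -0.05
python3 - <<'E'
from h import *
crop('scene',275,150,60,60,10,'pics/s15.png')
E
```

```text
clock: 15.6
eef_pos: [484.3, 42.4, 118.8]
tool_rot: [2.163, 1.569, 2.112]
force: [-0.4, -0.4, -1.0]
width: 27.6
t 15.6 pos [484.3  42.4 118.8] jaw -0.051 w 27.6 F [-0.4 -0.4 -1. ] q7 [-0.4   0.62  0.37  2.08 -0.45  0.51  0.26]
d tool [12.8  0.1  0.2] rot [-0.001 -0.001 -0.001]
clock: 15.9
eef_pos: [484.3, 42.4, 109.0]
tool_rot: [2.139, 1.569, 2.088]
force: [-0.9, -0.4, -0.4]
width: 27.4
t 15.9 pos [484.3  42.4 109. ] jaw -0.051 w 27.4 F [-0.9 -0.4 -0.4] q7 [-0.38  0.64  0.36  2.09 -0.46  0.49  0.27]
d tool [3.  0.1 0.2] rot [-0.001 -0.001 -0.001]
```

View pics/s15.png

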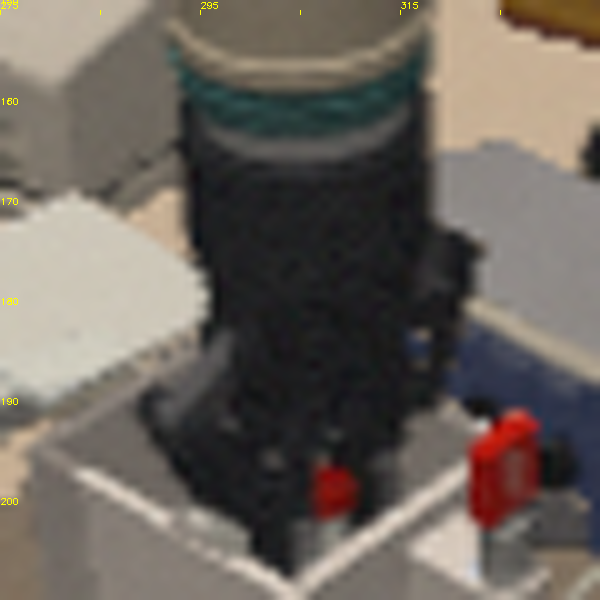

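```bash
python3 -m handwheel '-0.35 4 0 0 0 0 0;-0.5 0 0 0 0 0 0;-0.7 0 0 0 0 0 0;-1 0 0 0 0 0 0;-1 0 0 0 0 0 0;-1 0 0 0 0 0 0'; python3 d.py 484.5 42.5 106 -0.05
```

```text
clock: 16.55
eef_pos: [485.0, 42.4, 105.3]
tool_rot: [1.174, 1.569, 1.123]
force: [0.5, 0.1, -0.6]
width: 16.8
t 16.55 pos [485.   42.4 105.3] jaw -0.051 w 16.8 F [ 0.5  0.1 -0.6] q7 [-0.38  0.65  0.35  2.09 -0.47  0.48  0.28]
d tool [-0.7  0.1 -0.5] rot [-0.001  0.001 -0.002]
```

```bash
python3 -m handwheel '-1 -5 0 0 0 0 0;-1 -10 0 0 0 0 0;-1 -10 0 0 0 0 0;-1 0 0 0 0 0 0'; python3 d.py 484.9 42.4 300 -0.05
python3 - <<'E'
from h import *
crop('scene',275,140,70,70,9,'pics/s16.png')
E
```

```text
clock: 16.95
eef_pos: [485.3, 42.2, 132.7]
tool_rot: [0.885, 1.569, 0.834]
force: [-0.2, -0.3, 0.1]
width: 16.6
t 16.95 pos [485.3  42.2 132.7] jaw -0.051 w 16.6 F [-0.2 -0.3  0.1] q7 [-0.41  0.6   0.4   2.07 -0.44  0.54  0.25]
d tool [-167.3    0.4   -0.2] rot [-0.001  0.001 -0.002]
```

View pics/s16.png

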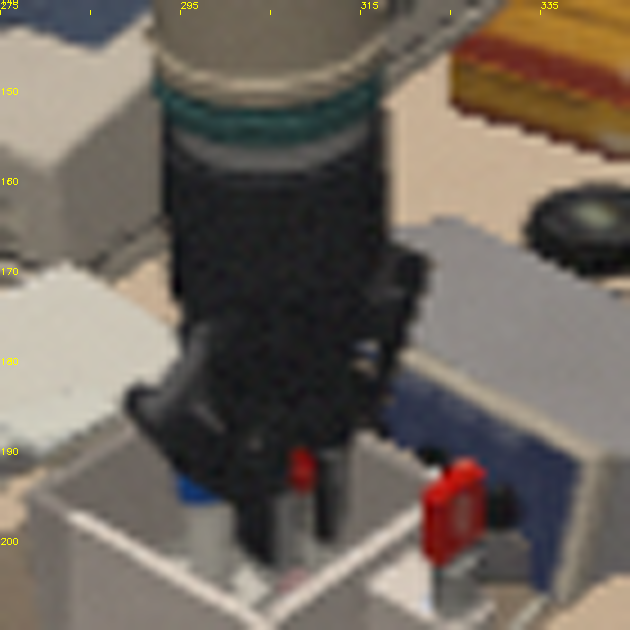

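Tube rises with the gripper. Continue up in modest steps.

```bash
python3 -m handwheel '-1 -12 0 0 0 0 0;-1 -12 0 0 0 0 0;-1 -12 0 0 0 0 0;-1 0 0 0 0 0 0'; python3 d.py 484.9 42.4 300 -0.05
```

```text
clock: 17.4
eef_pos: [485.1, 42.2, 171.2]
tool_rot: [0.906, 1.569, 0.855]
force: [-0.0, 0.5, -0.5]
width: 16.7
t 17.4 pos [485.1  42.2 171.2] jaw -0.051 w 16.7 F [-0.   0.5 -0.5] q7 [-0.45  0.54  0.45  2.04 -0.39  0.64  0.21]
d tool [-128.8    0.4   -0. ] rot [-0.001  0.001 -0.001]
```

```bash
python3 -m handwheel '-1 -15 0 0 0 0 0;-1 -15 0 0 0 0 0;-1 -15 0 0 0 0 0;-1 -15 0 0 0 0 0;-1 -15 0 0 0 0 0;-1 0 0 0 0 0 0'; python3 d.py 484.9 42.4 310 -0.05;python3 -m handwheel '-1 -15 0 0 0 0 0;-1 -15 0 0 0 0 0;-1 -15 0 0 0 0 0;-1 -10 0 0 0 0 0;-1 0 0 0 0 0 0'; python3 d.py 493 -259 310 -0.55
python3 - <<'E'
from h import *
crop('scene',275,110,70,90,6,'pics/s17.png')
E
```

```text
clock: 18.0
eef_pos: [482.7, 42.2, 247.9]
tool_rot: [2.879, 1.567, 2.828]
force: [-0.5, 0.1, -0.2]
width: 16.6
t 18.0 pos [482.7  42.2 247.9] jaw -0.051 w 16.6 F [-0.5  0.1 -0.2] q7 [-0.52  0.43  0.53  1.96 -0.29  0.83  0.12]
d tool [-62.1   0.4   2. ] rot [-0.001 -0.004 -0.001]
clock: 18.5
eef_pos: [479.7, 42.5, 300.5]
tool_rot: [-3.125, 1.559, 3.107]
force: [0.3, -0.7, -0.2]
width: 16.7
t 18.5 pos [479.7  42.5 300.5] jaw -0.051 w 16.7 F [ 0.3 -0.7 -0.2] q7 [-0.56  0.36  0.57  1.89 -0.23  0.97  0.07]
d tool [  -9.8 -300.5   28.5] rot [ 0.499 -0.012  0.003]
```

View pics/s17.png

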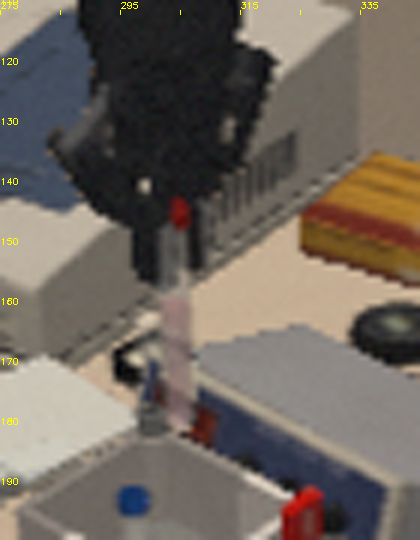

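```bash
python3 -m handwheel '-1 -1 -20 1 0 -0.01 0;-1 0 -30 1 0 0 0;-1 0 -35 1 0 0 0;-1 0 -35 1 0 0 0;-1 0 -35 1 0 0 0;-1 0 -35 1 0 0 0;-1 0 -35 1 0 0 0;-1 0 -30 1 0 0 0;-1 0 -20 1 0 0 0;-1 0 0 0 0 0 0'; python3 d.py 493 -259 200 -0.05
```

```text
clock: 19.55
eef_pos: [470.1, -239.0, 288.7]
tool_rot: [3.075, 1.55, 3.031]
force: [0.2, 0.4, 0.2]
width: 16.6
t 19.55 pos [ 470.1 -239.   288.7] jaw -0.044 w 16.6 F [0.2 0.4 0.2] q7 [ 0.02  0.46  0.59  1.79 -0.28  1.    0.67]
d tool [ 88.2 -19.1  25.6] rot [ 0.006 -0.021 -0.001]
```

```bash
python3 -m handwheel '-1 20 -19 25 0 -0.02 0;-1 0 0 0 0 0 0'; python3 d.py 493 -259 200 -0.05
python3 - <<'E'
from h import *
crop('scene',360,160,70,120,5,'pics/s18.png');crop('top',365,190,70,60,9,'pics/t18.png')
crop('scene',370,235,45,50,12,'pics/s18b.png')
E
```

```text
clock: 19.75
eef_pos: [493.8, -257.9, 265.6]
tool_rot: [2.195, 1.566, 2.151]
force: [-1.4, 1.2, 0.2]
width: 16.9
t 19.75 pos [ 493.8 -257.9  265.6] jaw -0.044 w 16.9 F [-1.4  1.2  0.2] q7 [ 0.07  0.52  0.56  1.75 -0.33  0.97  0.72]
d tool [65.6 -1.4 -0.6] rot [ 0.006 -0.003 -0.004]
```

View pics/s18.png

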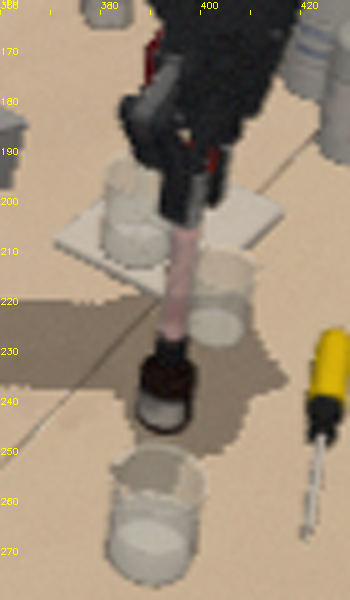

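View pics/t18.png

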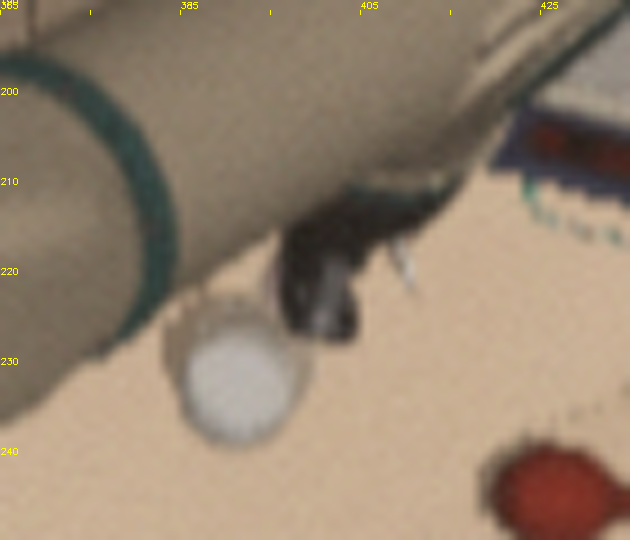

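View pics/s18b.png

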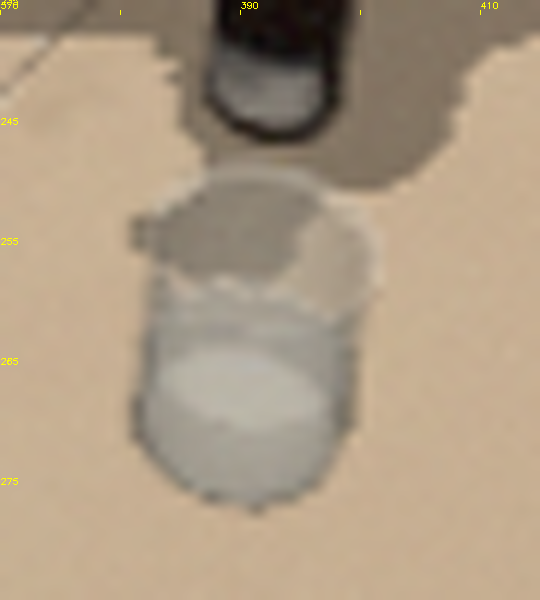

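Run:
```python
from h import *
ot=np.array([-1.0,-.27]);os=np.array([.34,.49])
for n,u,z in(('scene',(391.3,254.8),68),('scene',(389.8,269),3),('top',(390.8,229.7),68),('top',(391.3,232.3),2)):
    o=ot if n=='top' else os; print(n,z,ray(n,u,z).round(1),ray(n,np.array(u)+o,z).round(1))
print(proj('scene',[[493,-259,68],[493,-259,2],[493,-259,168.5],[493.8-20,-257.9,168]]),proj('top',[[493,-259,68],[493,-259,2]]))
```

```text
scene 68 [ 491.1 -260.7   68. ] [ 490.  -262.4   68. ]
scene 3 [ 495.7 -260.2    3. ] [ 494.7 -262.     3. ]
top 68 [ 488.1 -258.9   68. ] [ 488.7 -255.    68. ]
top 2 [ 494.6 -269.2    2. ] [ 495.1 -265.1    2. ]
[[391.10996991 254.13295556]
 [388.93917944 269.59147596]
 [394.75453035 228.17950096]
 [390.79111646 232.05821568]] [[390.95446045 228.49271879]
 [388.72791416 232.32069123]]
```

```bash
python3 -m handwheel '-1 15 -2 -2 0.006 -0.003 -0.004;-1 20 0 0 0 0 0;-1 20 0 0 0 0 0;-1 15 0 0 0 0 0;-1 0 0 0 0 0 0'; python3 d.py 492 -260.5 185 -0.05
python3 - <<'E'
from h import *
crop('scene',365,190,55,90,7,'pics/s19.png');crop('top',365,200,60,50,10,'pics/t19.png')
E
```

```text
clock: 20.4
eef_pos: [491.8, -251.9, 198.9]
tool_rot: [0.635, 1.564, 0.593]
force: [0.9, 0.1, -0.2]
width: 16.7
t 20.4 pos [ 491.8 -251.9  198.9] jaw -0.042 w 16.7 F [ 0.9  0.1 -0.2] q7 [ 0.1   0.59  0.51  1.85 -0.39  0.8   0.77]
d tool [13.8 -8.6  0.5] rot [ 0.008  0.005 -0.004]
```

View pics/s19.png

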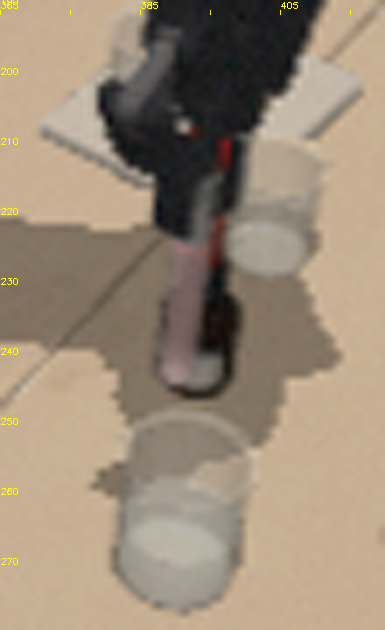

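View pics/t19.png

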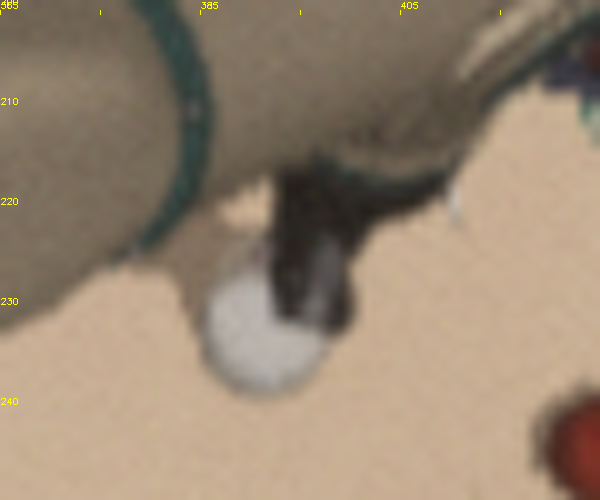

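```bash
python3 -m handwheel '-1 8 -9 0.5 0.008 0.005 -0.004;-1 0 0 0 0 0 0'; python3 d.py 492 -260.5 175 -0.05
python3 - <<'E'
from h import *
crop('scene',365,190,55,90,7,'pics/s20.png')
s=ctrl.read_state();M=R.from_euler('xyz',s['tool_rot']).as_matrix();f=s['eef_pos']+97*M[:,0];print(f,proj('scene',f)-[.34,.49])
E
```

```text
clock: 20.7
eef_pos: [494.3, -262.8, 194.3]
tool_rot: [-0.486, 1.563, -0.535]
force: [-0.7, 0.1, 0.9]
width: 16.1
t 20.7 pos [ 494.3 -262.8  194.3] jaw -0.05 w 16.1 F [-0.7  0.1  0.9] q7 [ 0.11  0.6   0.51  1.84 -0.4   0.8   0.78]
d tool [19.2  2.3 -2.6] rot [0.    0.007 0.004]
[ 495.37321534 -262.73510936   97.69031388] [[393.39742719 246.39167175]]
```

View pics/s20.png

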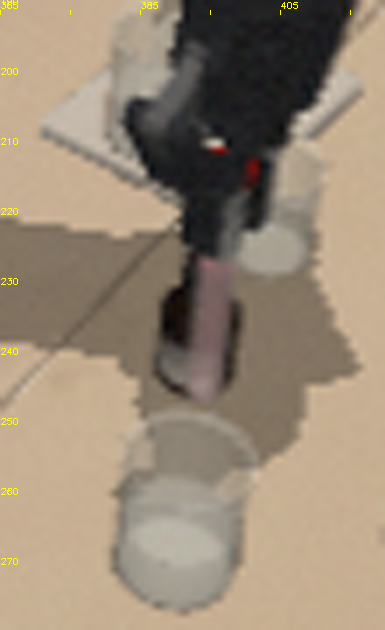

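```bash
python3 -m handwheel '-1 5 2.3 -2.6 0 0.007 0.004;-1 0 0 0 0 0 0'; python3 d.py 492 -260.5 165 -0.05; python3 -m handwheel '-1 5 0 0 0 0 0;-1 5 0 0 0 0 0;-1 0 0 0 0 0 0'; python3 d.py 492 -260.5 165 -0.05
```

```text
clock: 20.95
eef_pos: [492.3, -260.1, 189.9]
tool_rot: [0.887, 1.569, 0.838]
force: [0.1, 0.8, -0.4]
width: 16.8
t 20.95 pos [ 492.3 -260.1  189.9] jaw -0.05 w 16.8 F [ 0.1  0.8 -0.4] q7 [ 0.11  0.61  0.51  1.84 -0.4   0.79  0.78]
d tool [24.9 -0.5 -0.3] rot [ 0.     0.001 -0.001]
clock: 21.25
eef_pos: [492.3, -260.0, 179.2]
tool_rot: [0.853, 1.569, 0.803]
force: [-0.7, 0.6, -0.6]
width: 16.5
t 21.25 pos [ 492.3 -260.   179.2] jaw -0.05 w 16.5 F [-0.7  0.6 -0.6] q7 [ 0.12  0.62  0.5   1.85 -0.41  0.77  0.79]
d tool [14.2 -0.6 -0.3] rot [ 0.     0.001 -0.001]
```

```bash
python3 -m handwheel '-1 5 -0.5 0 0 0 0;-1 5 0 0 0 0 0;-1 5 0 0 0 0 0;-1 5 0 0 0 0 0;-1 0 0 0 0 0 0'; python3 d.py 492 -260.5 165 -0.05;python3 - <<'E'
from h import *
crop('scene',365,200,55,80,7,'pics/s21.png');crop('top',365,200,60,50,10,'pics/t21.png')
E
```

```text
clock: 21.75
eef_pos: [492.1, -260.3, 157.0]
tool_rot: [1.38, 1.569, 1.33]
force: [-0.4, -0.3, -0.7]
width: 16.5
t 21.75 pos [ 492.1 -260.3  157. ] jaw -0.049 w 16.5 F [-0.4 -0.3 -0.7] q7 [ 0.13  0.65  0.47  1.87 -0.43  0.72  0.81]
d tool [-8.  -0.2 -0.1] rot [ 0.001  0.    -0.001]
```

View pics/s21.png

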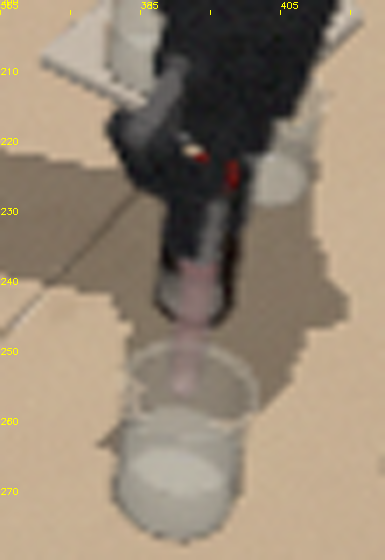

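View pics/t21.png

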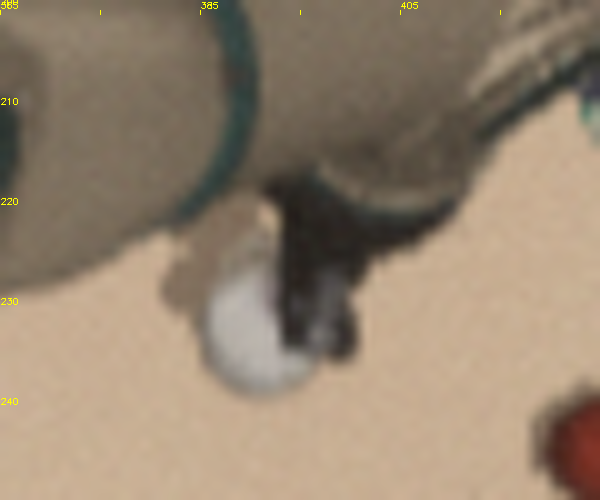

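```bash
python3 -m handwheel '-1 5 0 0 0 0 0;-1 5 0 0 0 0 0;-1 5 0 0 0 0 0;-1 5 0 0 0 0 0;-1 0 0 0 0 0 0'; python3 d.py 492 -260.5 101 -0.05; python3 -m handwheel '-1 5 0 0 0 0 0;-1 5 0 0 0 0 0;-1 5 0 0 0 0 0;-1 0 0 0 0 0 0'; python3 d.py 492 -260.5 101 -0.05;python3 - <<'E'
from h import *
crop('scene',365,200,55,80,7,'pics/s22.png')
E
```

```text
clock: 22.35
eef_pos: [492.8, -260.7, 136.2]
tool_rot: [0.319, 1.569, 0.27]
force: [0.5, 0.1, 0.4]
width: 16.7
t 22.35 pos [ 492.8 -260.7  136.2] jaw -0.049 w 16.7 F [0.5 0.1 0.4] q7 [ 0.15  0.68  0.45  1.89 -0.46  0.68  0.83]
d tool [35.2  0.1 -0.9] rot [ 0.001  0.002 -0.001]
clock: 22.75
eef_pos: [492.9, -260.7, 119.8]
tool_rot: [0.335, 1.569, 0.286]
force: [-0.6, 0.9, -0.6]
width: 16.6
t 22.75 pos [ 492.9 -260.7  119.8] jaw -0.049 w 16.6 F [-0.6  0.9 -0.6] q7 [ 0.16  0.7   0.43  1.9  -0.47  0.64  0.84]
d tool [18.8  0.2 -0.9] rot [ 0.001  0.002 -0.001]
```

View pics/s22.png

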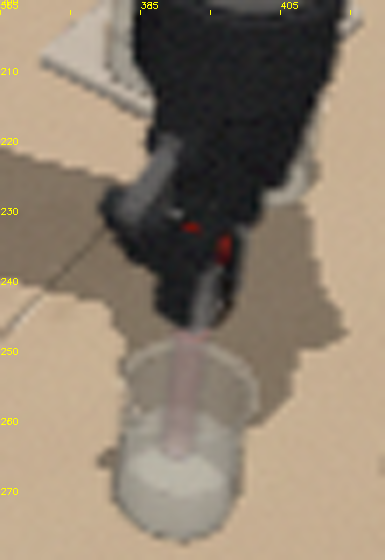

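```bash
python3 -m handwheel '-1 5 0 -0.5 0 0 0;-1 5 0 0 0 0 0;-1 4 0 0 0 0 0;-1 0 0 0 0 0 0'; python3 d.py 492 -260.5 101 -0.05; python3 -m handwheel '-1 2 0 0 0 0 0;-1 0 0 0 0 0 0'; python3 d.py 492 -260.5 101 -0.05
```

```text
clock: 23.2
eef_pos: [492.7, -261.0, 105.1]
tool_rot: [0.054, 1.568, 0.005]
force: [0.4, 0.5, 0.1]
width: 16.9
t 23.2 pos [ 492.7 -261.   105.1] jaw -0.049 w 16.9 F [0.4 0.5 0.1] q7 [ 0.17  0.72  0.42  1.91 -0.49  0.61  0.85]
d tool [ 4.1  0.5 -0.8] rot [ 0.001  0.003 -0.   ]
clock: 23.4
eef_pos: [492.7, -261.1, 102.9]
tool_rot: [0.053, 1.568, 0.004]
force: [-1.6, -0.3, -0.1]
width: 16.2
t 23.4 pos [ 492.7 -261.1  102.9] jaw -0.05 w 16.2 F [-1.6 -0.3 -0.1] q7 [ 0.17  0.73  0.41  1.91 -0.49  0.61  0.85]
d tool [ 1.9  0.5 -0.8] rot [ 0.     0.003 -0.   ]
```

```bash
for i in 1 ; do :; done; python3 -m handwheel '-1 1.5 0 0 0 0 0;-1 0 0 0 0 0 0'; python3 -m handwheel '-1 1 0 0 0 0 0;-1 0 0 0 0 0 0'; python3 -m handwheel '-1 1 0 0 0 0 0;-1 0 0 0 0 0 0'
```

```text
clock: 23.6
eef_pos: [492.9, -261.1, 101.4]
tool_rot: [-0.009, 1.568, -0.059]
force: [-0.9, -0.4, -0.7]
width: 16.7
clock: 23.8
eef_pos: [493.0, -261.2, 100.5]
tool_rot: [-0.047, 1.567, -0.097]
force: [1.1, -0.7, -0.6]
width: 16.5
clock: 24.0
eef_pos: [493.1, -261.2, 99.5]
tool_rot: [-0.069, 1.567, -0.118]
force: [0.5, -0.3, -0.2]
width: 16.6
```

```bash
python3 -m handwheel '-1 1 0 0 0 0 0;-1 0 0 0 0 0 0';python3 - <<'E'
from h import *
crop('scene',365,200,55,80,7,'pics/s23.png')
print(ctrl.read_state()['force'])
E
```

```text
clock: 24.2
eef_pos: [493.5, -261.7, 99.5]
tool_rot: [-0.124, 1.566, -0.173]
force: [-0.2, -0.0, 0.1]
width: 16.6
[0.8697443  0.47776304 0.18041494]
```

View pics/s23.png

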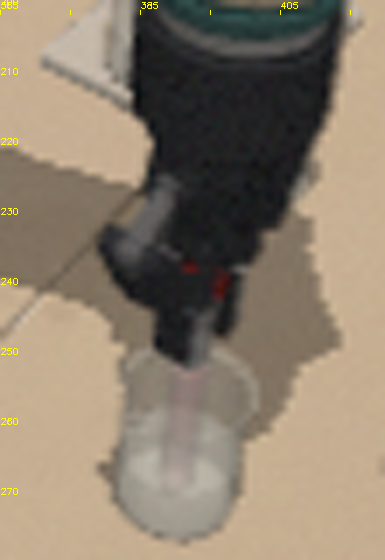

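```bash
python3 -m handwheel '-1 1.5 0.5 -0.5 0 0 0;-1 0 0 0 0 0 0'
```

```text
clock: 24.45
eef_pos: [493.9, -262.1, 99.6]
tool_rot: [-0.228, 1.563, -0.277]
force: [-0.3, -0.7, -0.9]
width: 16.9
```

```bash
python3 -m handwheel '-0.7 0 0 0 0 0 0;-0.5 0 0 0 0 0 0;-0.3 0 0 0 0 0 0;-0.1 0 0 0 0 0 0;0.2 0 0 0 0 0 0;0.4 0 0 0 0 0 0;0.4 0 0 0 0 0 0';python3 - <<'E'
from h import *
crop('scene',365,200,55,80,7,'pics/s24.png')
crop('top',365,200,60,50,10,'pics/t24.png')
E
```

```text
clock: 25.15
eef_pos: [493.6, -261.7, 98.6]
tool_rot: [-0.215, 1.564, -0.264]
force: [-0.1, 0.5, 0.1]
width: 59.9
```

View pics/s24.png

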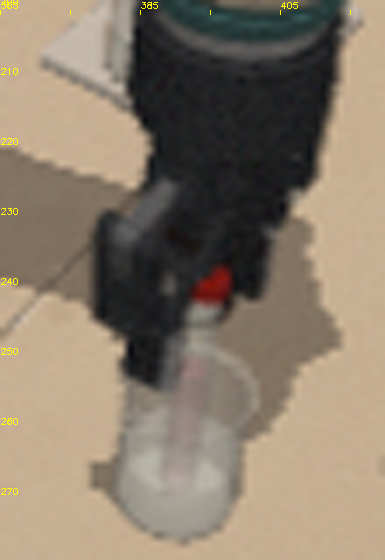

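View pics/t24.png

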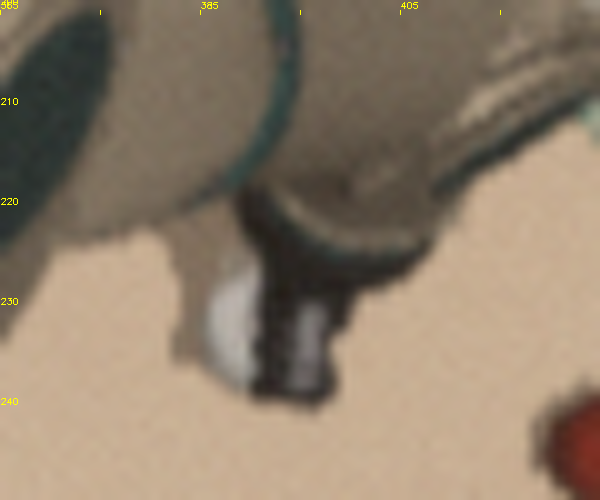

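Tube stands in the beaker, free. Back off straight up.

```bash
python3 -m handwheel '0.4 -5 0 0 0 0 0;0.4 -8 0 0 0 0 0;0.4 -10 0 0 0 0 0;0.4 -15 0 0 0 0 0;0.4 -20 0 0 0 0 0;0.4 -30 0 0 0 0 0;0.4 -30 0 0 0 0 0;0.4 -30 0 0 0 0 0;0.4 0 0 0 0 0 0';python3 - <<'E'
from h import *
im=get_image('scene');crop('scene',365,200,95,115,5,'pics/s25.png',im)
crop('scene',235,150,110,90,7,'pics/s25b.png',im)
E
```

```text
clock: 26.15
eef_pos: [492.3, -262.3, 258.2]
tool_rot: [-0.294, 1.561, -0.346]
force: [-0.2, -1.2, 0.6]
width: 60.1
```

View pics/s25.png

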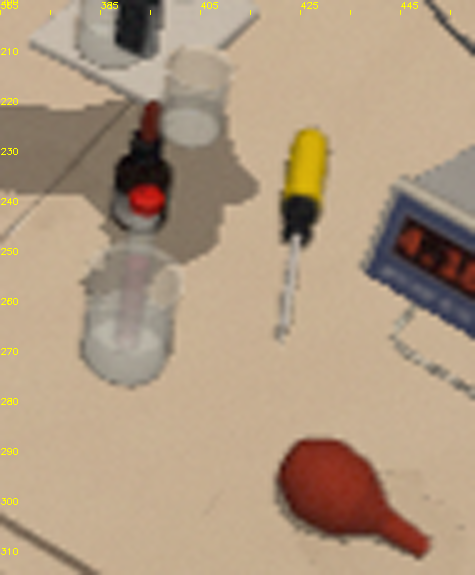

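View pics/s25b.png

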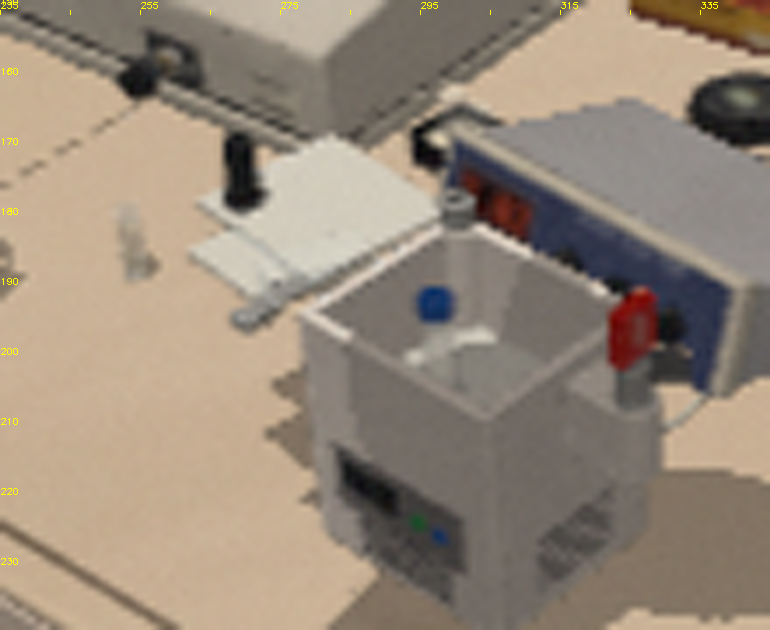

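```bash
python3 -m handwheel '0.4 0 0 0 0 0 0;0.4 0 0 0 0 0 0;0.4 0 0 0 0 0 0;0.4 0 0 0 0 0 0;0.4 0 0 0 0 0 0'; python3 -c "
from cell import ctrl
print(ctrl.read_state()['qd'].round(3)); print(ctrl.finish_job())"
```

```text
clock: 26.7
eef_pos: [489.5, -259.8, 253.8]
tool_rot: [0.871, 1.569, 0.82]
force: [0.3, -0.3, 0.7]
width: 60.1
[ 0.003  0.008 -0.002  0.005  0.001 -0.001  0.   ]
the job is handed in; nothing more can be done
None
```

I finished the whole task and handed it in at about 26.7 s of the 70 s allowed; no verdict was reported.

- **Key and cover:** I turned the red key about 1.5 rad clockwise. I then gripped the knob and swung the cover to about 1.68 rad, where it stayed.
- **Tube:** I drew the red-capped tube straight up until its foot was about 200 mm above the bench. I carried it over to the beaker and lowered it until the gripper stopped moving down, then let go and backed straight up.

**Last checks:**
- The final picture shows the tube standing in the upright beaker, with a slight lean at most.
- The blue-capped tube is still in its well, the cover is open and the key is turned.
- The dropper bottle and the bulb are where they were.
- The gripper is about 120 mm above the tube and touching nothing.

**Disagreements:**
- The two cameras differed by 3 to 5 mm, and I settled this by fitting the warmer's pose.
- When the tube touched the beaker floor, the force reading stayed near zero. I took the contact from the stopped descent, which agreed with my estimate of about 2 mm for the foot's height.

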